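# Load the bottle shaker and lock its hold-down bars

### The arm

A 6-joint arm with a two-finger parallel gripper is mounted at the origin on the work surface. World frame = base frame: x ahead of the robot, y to its left, z up, the work surface at z = 0. Lengths are in m, angles in rad, forces in N, time in s.
With the tool pointing down it reaches from about 0.4 to 0.825 m from the base axis. Payload 7 kg.
Tool frame: the origin (TCP) lies between the finger pads; the fingertips stand 22 mm ahead of it and the grasp point (between the pads) lies 3 mm ahead of it; z points along the fingers, y is the direction in which the jaws open and shut (so a half turn about z gives the same grasp; the last joint's range is limited). The gripper opens to 88 mm and grips with 3 to 60 N. Pads are 19 mm wide; open, the fingers measure 130 mm over their backs; the gripper's body (78 mm by 193 mm) begins 47 mm behind the grasp point.
Start: joints at [-0.986, 0.359, 0.012, 0, -1.224, -0.288], TCP at [0.197, -0.645, 0.249] pointing down, gripper open.
Joint ranges: [-3.07, 3.07], [-1.43, 2.12], [-1.02, 1.25], [-3.03, 1.67], [-3.05, -0], [-3.03, 3.03]. Speed limits (rad/s): [2.39, 2.39, 3.01, 3.14, 3.14, 3.14].

### API

Orientations are given as [roll, pitch, yaw] about the fixed x, y, z axes, in that order (R = Rz(yaw) Ry(pitch) Rx(roll)).
In Python, from station import arm, optics gives the robot as it stands. The module is installed in compiled form; this text tells all that it offers.
- The arm moves only by the tool jog_arm, never from a script. Its argument "motion" is a list that holds one entry, the list of rows, each a list of 7 numbers: the shift along the tool's x, y, z in m, then the turn, a rotation vector about the tool's x, y, z in degrees, then the finger opening in m, from 0 to 0.0876. In form: [[[x, y, z, rx, ry, rz, grip], ...]]. A call has 1 to 8 rows; each row is the pose to reach, as a shift and turn from the pose measured when the call began, along the tool's axes at that moment; what a row does not reach only later rows make up. A row lasts 1/10 s, in which the tool goes at most 50 mm and 8.59 degrees, less where a joint would pass 70% of its speed; a pose out of reach is approached as far as the arm can. A call with a gripper value outside its range is refused whole. The fingers move at their own pace and stop on an object; "newtons" is the grip in N (left out, the last holds). Time passes only in rows, so rows that repeat a pose let the fingers close. It gives the time, the measured TCP pose, the force and the opening at its end, in the units of the state.
- arm.get_state(): the state, without advancing time (a new reading comes with each control period).
- optics.grab_frame(name): name is "scene" or "side" or "wrist"; returns the picture (400x640x3 uint8, red, green, blue); there is no depth.
- optics.camera_model(name): a dict with "mtx" (3x3 intrinsics, pixels), "R" (3x3) and "t" (3): a world point X has camera coordinates R X + t; the wrist camera has in their place "mount" (4x4, takes a point from camera to tool coordinates, whose origin is the TCP and whose axes are the flange's). Camera axes: x right, y down, z forward; pixel columns grow to the right and rows downward; lengths in m; the calibration is good to about 2 mm. A picture is of the moment at which its call begins: read the wrist's pose just before it. camera_model takes no time and is no camera call.
- arm.job_done(): hands the job in, once; it reports no verdict.
The state is a dict: "t": time; "q": joint angles; "qd": joint speeds; "joint_efforts": joint torques, N m; "eef_pos": TCP position; "ee_rot": TCP orientation; "force": force on the tool from outside, world axes, zero at the start; "moment": the same for the moment, N m; "width": finger opening in m.
Only numpy, scipy, OpenCV 4.12 (cv2) and the standard library are available. Lean on these libraries where they do the work, as an engineer would, in place of code of your own. Each camera call takes 0.05 s, during which the arm holds its last target.

### The job

First lay every square bottle on its side in a cradle of the shaker, fully down on the narrow ribs, any cradle, cap either way. Then fit both clamp studs from the stand: drop the head through the entry window of the T-slot, slide one stud along to the tick marks at the far pair of cradles and turn it a quarter turn so that its bar lies squarely across that pair, then do the same with the other stud at the near pair, even over an empty cradle. Leave the tube rack, jar and tip box where they are.

Things in the scene. Friction and masses are not known exactly. Their poses are not given: they have to be found in the camera images.
- shaker: Low bottle shaker fixed to the bench, 190 x 365 mm, white, aluminium deck with its top 66 mm above the bench. Origin on the bench under its centre; y axis along the T-slot from the entry window to the far end, x across, z up. Slot on the centre line x = 0: 14 mm gap in an 8 mm roof over a channel 46 mm wide, 13 mm high. Two bottle cradles each side: a near and a far pair.
- window (a point): Centre of the entry window, at deck top height: an opening in the slot's roof 28 mm across the slot by 42 mm along it, the only place where a stud head gets in or out.
- station_near (a point): Point on the channel floor (45 mm above the bench) on the slot's centre line, midway along the pair of cradles nearer the window, 105 mm from the window's centre; two short black ticks on the deck mark it.
- station_far (a point): The same for the pair of cradles farther from the window (255 mm from the window's centre).
- cradle0 (a point): Near pair, 52 mm to -x of the slot: where the middle of a seated bottle's body lies, 108 mm above the bench, bottle along the slot. Two grey ribs 12 mm wide, 84 mm apart along the slot, tops 20 mm above the deck; lugs 14 mm high at the rib ends leave 49 mm between them; end lips 6 mm above the ribs, 50 mm wide, leave 118 mm for the body.
- cradle1 (a point): Near pair, 52 mm to +x of the slot: where the middle of a seated bottle's body lies, 108 mm above the bench, bottle along the slot. Two grey ribs 12 mm wide, 84 mm apart along the slot, tops 20 mm above the deck; lugs 14 mm high at the rib ends leave 49 mm between them; end lips 6 mm above the ribs, 50 mm wide, leave 118 mm for the body.
- cradle2 (a point): Far pair, 52 mm to -x of the slot: where the middle of a seated bottle's body lies, 108 mm above the bench, bottle along the slot. Two grey ribs 12 mm wide, 84 mm apart along the slot, tops 20 mm above the deck; lugs 14 mm high at the rib ends leave 49 mm between them; end lips 6 mm above the ribs, 50 mm wide, leave 118 mm for the body.
- cradle3 (a point): Far pair, 52 mm to +x of the slot: where the middle of a seated bottle's body lies, 108 mm above the bench, bottle along the slot. Two grey ribs 12 mm wide, 84 mm apart along the slot, tops 20 mm above the deck; lugs 14 mm high at the rib ends leave 49 mm between them; end lips 6 mm above the ribs, 50 mm wide, leave 118 mm for the body.
- bottle0: Square white plastic bottle, round blue cap, lying on its side on the bench at first; may be absent (None). Body 44 x 44 x 110 mm, 0.15 to 0.31 kg; origin in the middle of the body (22 mm above what it lies on), x axis along it towards the cap (28 mm diameter), which ends 69 mm from the origin. All are alike.
- bottle1: Square white plastic bottle, round blue cap, lying on its side on the bench at first; may be absent (None). Body 44 x 44 x 110 mm, 0.15 to 0.31 kg; origin in the middle of the body (22 mm above what it lies on), x axis along it towards the cap (28 mm diameter), which ends 69 mm from the origin. All are alike.
- bottle2: Square white plastic bottle, round blue cap, lying on its side on the bench at first; may be absent (None). Body 44 x 44 x 110 mm, 0.15 to 0.31 kg; origin in the middle of the body (22 mm above what it lies on), x axis along it towards the cap (28 mm diameter), which ends 69 mm from the origin. All are alike.
- bottle3: Square white plastic bottle, round blue cap, lying on its side on the bench at first; may be absent (None). Body 44 x 44 x 110 mm, 0.15 to 0.31 kg; origin in the middle of the body (22 mm above what it lies on), x axis along it towards the cap (28 mm diameter), which ends 69 mm from the origin. All are alike.
- stud0: Clamp stud, upright, 0.3 kg, 135 mm tall. Origin at the centre of the T-head's underside, z up, x along head and crossbar. Head 36 (x) x 22 x 9 mm; stem 10 mm dia.; crossbar 130 (x) x 16 x 14 mm, underside 89 mm above the origin; black grip block 44 (x) x 20 (y) mm, 103 to 135 mm above the origin. Standing in the slot its bar clears seated bottles by 4 mm; it turns freely, either way.
- stud1: Clamp stud, upright, 0.3 kg, 135 mm tall. Origin at the centre of the T-head's underside, z up, x along head and crossbar. Head 36 (x) x 22 x 9 mm; stem 10 mm dia.; crossbar 130 (x) x 16 x 14 mm, underside 89 mm above the origin; black grip block 44 (x) x 20 (y) mm, 103 to 135 mm above the origin. Standing in the slot its bar clears seated bottles by 4 mm; it turns freely, either way.
- stand: Steel stand fixed to the bench, base 120 x 190 mm, origin under its centre: two upright plates 76 mm apart (centres, along x), 170 mm long in y, 100 mm high, a 12 mm nib at each end. The studs hang between the plates by their bars, which lie along the stand's x, about 90 mm apart in y; heads 11 mm above the bench.
- tube_rack: Bystander: black wire rack of blue-capped tubes, 110 x 190 mm, 106 mm high, origin under its centre.
- jar: Bystander: amber jar, 68 mm in diameter, 110 mm high, origin under its centre.
- tip_box: Bystander: box of pipette tips, 85 x 120 mm, 65 mm high, origin under its centre.
Not all that is in view belongs to the job. What is shaped like the bottle3 but green, turquoise or yellow is not meant.

How it is judged:
On the way, in this order (a step that is already met when the one before it is completed fails the run):
1. every bottle lies seated in a cradle ((distance between bottle0 and cradle0 below 0.008 m or distance between bottle0 and cradle1 below 0.008 m or distance between bottle0 and cradle2 below 0.008 m or distance between bottle0 and cradle3 below 0.008 m) and angle between bottle0's own x axis and vertical between 1.535 and 1.607 rad and linear speed of each of bottle0, bottle1, bottle2, bottle3 below 0.03 m/s and (distance between bottle1 and cradle0 below 0.008 m or distance between bottle1 and cradle1 below 0.008 m or distance between bottle1 and cradle2 below 0.008 m or distance between bottle1 and cradle3 below 0.008 m) and angle between bottle1's own x axis and vertical between 1.535 and 1.607 rad and (distance between bottle2 and cradle0 below 0.008 m or distance between bottle2 and cradle1 below 0.008 m or distance between bottle2 and cradle2 below 0.008 m or distance between bottle2 and cradle3 below 0.008 m) and angle between bottle2's own x axis and vertical between 1.535 and 1.607 rad and (distance between bottle3 and cradle0 below 0.008 m or distance between bottle3 and cradle1 below 0.008 m or distance between bottle3 and cradle2 below 0.008 m or distance between bottle3 and cradle3 below 0.008 m) and angle between bottle3's own x axis and vertical between 1.535 and 1.607 rad), for 0.2 s.
2. a stud is locked across the slot at the far pair (((distance between stud0 and station_far below 0.015 m and angle between the x axis of stud0 and the x axis of shaker, either way round below 0.2 rad and angle between stud0's own z axis and vertical below 0.1 rad and linear speed of stud0 below 0.03 m/s) or (distance between stud1 and station_far below 0.015 m and angle between the x axis of stud1 and the x axis of shaker, either way round below 0.2 rad and angle between stud1's own z axis and vertical below 0.1 rad and linear speed of stud1 below 0.03 m/s))), for 0.2 s.
3. the other stud is locked across the slot at the near pair ((((distance between stud0 and station_far below 0.015 m and angle between the x axis of stud0 and the x axis of shaker, either way round below 0.2 rad and angle between stud0's own z axis and vertical below 0.1 rad and linear speed of stud0 below 0.03 m/s) and (distance between stud1 and station_near below 0.015 m and angle between the x axis of stud1 and the x axis of shaker, either way round below 0.2 rad and angle between stud1's own z axis and vertical below 0.1 rad and linear speed of stud1 below 0.03 m/s)) or ((distance between stud1 and station_far below 0.015 m and angle between the x axis of stud1 and the x axis of shaker, either way round below 0.2 rad and angle between stud1's own z axis and vertical below 0.1 rad and linear speed of stud1 below 0.03 m/s) and (distance between stud0 and station_near below 0.015 m and angle between the x axis of stud0 and the x axis of shaker, either way round below 0.2 rad and angle between stud0's own z axis and vertical below 0.1 rad and linear speed of stud0 below 0.03 m/s)))), for 0.2 s.
At the end, for the whole second after the job is handed in: Each bottle within 8 mm of a cradle point and 2 degrees of level; one stud within 15 mm of station_far, the other within 15 mm of station_near, each within 0.1 rad of upright, its bar within 0.2 rad of square across the slot; all at rest (all of step 1 and (((distance between stud0 and station_far below 0.015 m and angle between the x axis of stud0 and the x axis of shaker, either way round below 0.2 rad and angle between stud0's own z axis and vertical below 0.1 rad and linear speed of stud0 below 0.03 m/s) and (distance between stud1 and station_near below 0.015 m and angle between the x axis of stud1 and the x axis of shaker, either way round below 0.2 rad and angle between stud1's own z axis and vertical below 0.1 rad and linear speed of stud1 below 0.03 m/s)) or ((distance between stud1 and station_far below 0.015 m and angle between the x axis of stud1 and the x axis of shaker, either way round below 0.2 rad and angle between stud1's own z axis and vertical below 0.1 rad and linear speed of stud1 below 0.03 m/s) and (distance between stud0 and station_near below 0.015 m and angle between the x axis of stud0 and the x axis of shaker, either way round below 0.2 rad and angle between stud0's own z axis and vertical below 0.1 rad and linear speed of stud0 below 0.03 m/s)))); the robot touches nothing.
It fails at once if the tube rack is knocked out of its place (moved over 30 mm) (distance of tube_rack from where it was at the start of the episode above 0.03 m).
It fails at once if the jar is knocked out of its place (moved over 30 mm) (distance of jar from where it was at the start of the episode above 0.03 m).
It fails at once if the tip box is knocked out of its place (moved over 30 mm) (distance of tip_box from where it was at the start of the episode above 0.03 m).
Of bottle0, bottle1, bottle2, bottle3 only 2 to 4 are there at a start; the rules pass over those that are not, and their reading is None.
At some moment in a run one of bottle0, bottle1, bottle2, bottle3 may be knocked a few centimetres aside while the robot is not near it.
It also fails if it takes over 208 s, if anything falls off the work surface, if the arm or the gripper's body presses on something with over 40 N, if the wrist force passes 120 N, or if a joint passes its speed limit or range.

## Working session

There is one attempt and no reset: what is moved stays moved. The work goes in short steps, Python scripts to look and compute and a tool call to move; the robot and the scene stay as the last step left them, time stands still between calls to the robot, and variables do not carry over. Pictures are saved under pics/ and viewed, and the job is handed in when it is done.

Besides the shell and the picture viewer there is one more tool, called after "Call:" as name(argument=value, ...), one argument or row to a line, values as JSON. jog_arm: Moves the arm, as the interface text tells. Its arguments: {"type":"object","properties":{"motion":{"type":"array","items":{"type":"array","items":{"type":"array","items":{"type":"number"}}}},"newtons":{"type":"number"}},"required":["motion"]}

```bash
ls; mkdir -p pics
python3 - <<'E'
from station import arm, optics
import cv2
print(arm.get_state())
for n in ("scene","side","wrist"):
    m=optics.camera_model(n); print(n,m)
    cv2.imwrite(f"pics/{n}0.png",optics.grab_frame(n)[:,:,::-1])
E
```

```text
pics
{'t': 0.0, 'q': array([-9.85910699e-01,  3.59410834e-01,  1.10766091e-02, -3.97400960e-04,
       -1.22409513e+00, -2.88099543e-01]), 'qd': array([ 0.00134525, -0.0002829 , -0.00036078,  0.00080302,  0.00043549,
       -0.00238749]), 'joint_efforts': array([ 1.10818610e-04, -5.82724214e+01,  2.93062305e+01,  6.99745148e+00,
        7.05741797e-03, -1.54878280e-04]), 'eef_pos': array([ 0.19726415, -0.64506119,  0.24760638]), 'ee_rot': array([ 3.13992078e+00, -1.05859964e-04, -2.84494182e+00]), 'force': array([-0.33248819,  0.26854666,  0.40286498]), 'moment': array([-0.01561951,  0.02210935, -0.02134258]), 'width': 0.08768427001621337}
scene {'mtx': array([[398.05254612,   0.        , 310.44251896],
       [  0.        , 398.05254612, 200.09807674],
       [  0.        ,   0.        ,   1.        ]]), 'R': array([[-0.65122267,  0.75881469, -0.01045451],
       [ 0.51530747,  0.43204513, -0.74013189],
       [-0.55710613, -0.48737796, -0.67238046]]), 't': array([ 0.32125811, -0.21078792,  1.67356176])}
side {'mtx': array([[426.89113372,   0.        , 324.90465173],
       [  0.        , 426.89113372, 201.04706579],
       [  0.        ,   0.        ,   1.        ]]), 'R': array([[-0.72075412, -0.69305623, -0.01365838],
       [-0.3605985 ,  0.39169195, -0.84649048],
       [ 0.59201538, -0.60518631, -0.53222863]]), 't': array([0.43704778, 0.26451136, 0.98789109])}
wrist {'mtx': array([[338.16942363,   0.        , 320.96133191],
       [  0.        , 338.16942363, 197.745014  ],
       [  0.        ,   0.        ,   1.        ]]), 'mount': array([[ 1.20073973e-03, -9.55550627e-01, -2.94824621e-01,
         8.05102971e-02],
       [ 9.99999123e-01,  9.82640952e-04,  8.87902425e-04,
        -3.39567980e-04],
       [-5.58728972e-04, -2.94825429e-01,  9.55550969e-01,
        -1.36104594e-01],
       [ 0.00000000e+00,  0.00000000e+00,  0.00000000e+00,
         1.00000000e+00]])}
```

View pics/scene0.png

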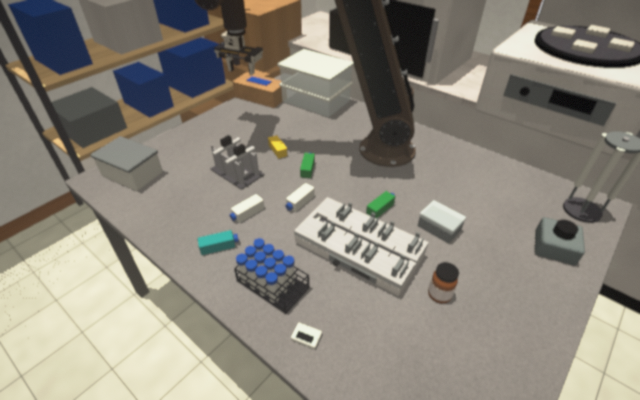

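View pics/side0.png

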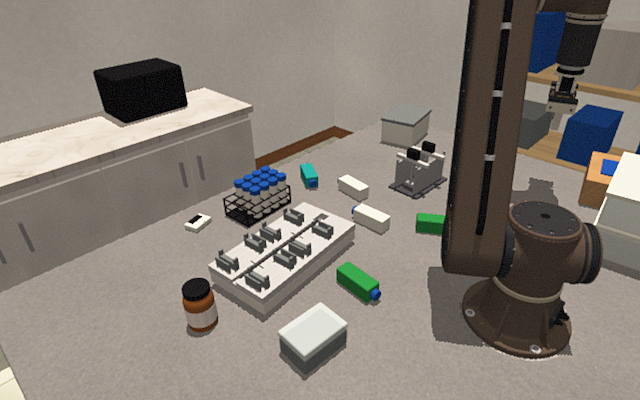

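View pics/wrist0.png

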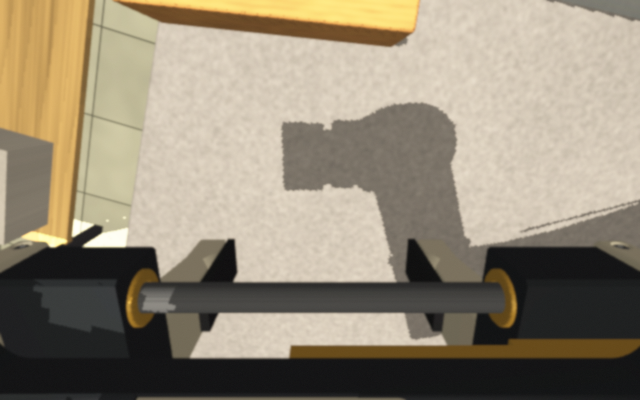

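The scene view shows two white bottles, at about (247,208) and (300,196), both with the cap to the lower left. The stand is at (235,160), the shaker at (360,245), the rack at (270,270), the jar at (444,282) and the tip box at (442,218). Green, yellow and turquoise decoys are also in view. Next I'll enlarge the crops.

```bash
cat > h.py <<'E'
import numpy as np, cv2
from scipy.spatial.transform import Rotation as Rot
from station import arm, optics
def grab(n,tag=None):
    s=arm.get_state(); im=optics.grab_frame(n)[:,:,::-1].copy()
    if tag: cv2.imwrite(f"pics/{tag}.png",im)
    return im,s
def ext(n,s=None):
    """returns K, Rwc(cam->world), centre"""
    m=optics.camera_model(n)
    if n!='wrist': return m['mtx'],m['R'].T,-m['R'].T@m['t']
    Rt=Rot.from_euler('xyz',s['ee_rot']).as_matrix(); M=m['mount']
    return m['mtx'],Rt@M[:3,:3],Rt@M[:3,3]+s['eef_pos']
def ray(e,px):
    K,R,c=e; d=R@np.linalg.solve(K,np.array([px[0],px[1],1.])); return c,d/np.linalg.norm(d)
def plane(e,px,z):
    c,d=ray(e,px); return c+d*(z-c[2])/d[2]
def tri(obs):
    A=np.zeros((3,3));b=np.zeros(3);rs=[ray(e,p) for e,p in obs]
    for c,d in rs:
        P=np.eye(3)-np.outer(d,d);A+=P;b+=P@c
    X=np.linalg.solve(A,b)
    return X,[np.linalg.norm((np.eye(3)-np.outer(d,d))@(X-c)) for c,d in rs]
def proj(e,X):
    K,R,c=e; v=K@(R.T@(np.asarray(X)-c)); return v[:2]/v[2]
def tool_delta(s,target,yaw=None):
    """shift in tool axes to a TCP target; turn rotvec(deg) for tool down with yaw"""
    Rt=Rot.from_euler('xyz',s['ee_rot'])
    d=Rt.inv().apply(np.asarray(target)-s['eef_pos'])
    r=np.zeros(3)
    if yaw is not None: r=(Rt.inv()*Rot.from_euler('xyz',[np.pi,0,yaw])).as_rotvec(degrees=True)
    return d.round(4),r.round(2)
E
python3 - <<'E'
import cv2
a=cv2.imread('pics/scene0.png')
cv2.imwrite('pics/scA.png',cv2.resize(a[120:300,180:450],None,fx=2.9,fy=2.9,interpolation=cv2.INTER_CUBIC))
b=cv2.imread('pics/side0.png')
cv2.imwrite('pics/sdA.png',cv2.resize(b[120:320,190:460],None,fx=2.9,fy=2.9,interpolation=cv2.INTER_CUBIC))
E
```

```text
(no output)
```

View pics/scA.png

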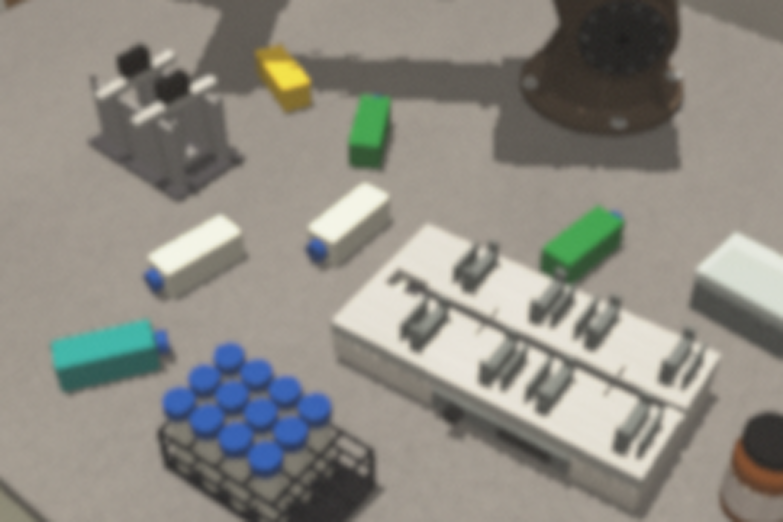

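View pics/sdA.png

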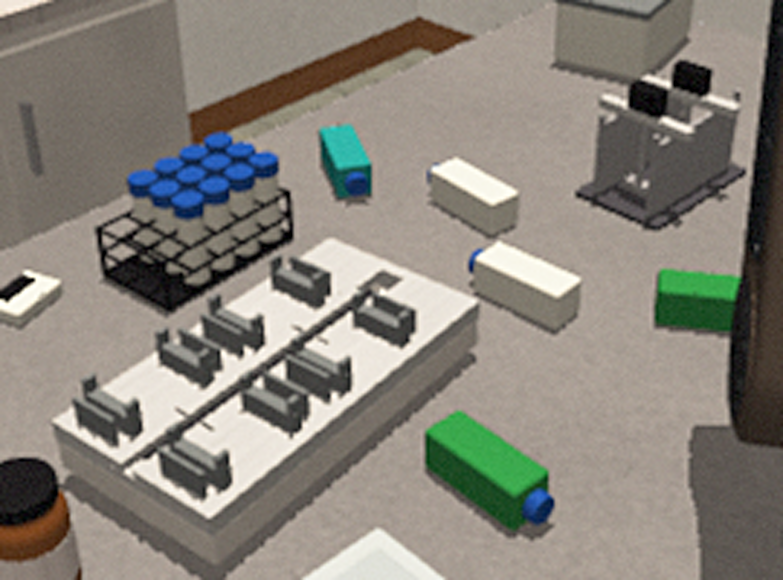

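Enlarged: the shaker's window is at crop (405,280) in scene and (380,282) in side. The slot runs from there to the far end, and the ticks are visible. Now I'll triangulate the deck corners and bottles.

Run:
```python
from h import *
S=ext('scene');D=ext('side')
cs=lambda p:(p[0]/2.9+180,p[1]/2.9+120); cd=lambda p:(p[0]/2.9+190,p[1]/2.9+120)
def t(n,a,b):
    X,r=tri([(S,cs(a)),(D,cd(b))]); print(n,X.round(4),np.round(r,4)); return X
A=t('A',(430,224),(478,300));B=t('B',(720,355),(212,517));C=t('C',(643,480),(55,422));Dd=t('D',(333,322),(330,240))
print('ctr',(A+B+C+Dd)/4, np.linalg.norm(B-A),np.linalg.norm(C-B)); d=(B-A)+(C-Dd); print('yaw slot',np.arctan2(d[1],d[0]))
t('win',(407,281),(382,282))
t('bo1 far cap end',(150,262),(432,170)); 
t('grip1',(134,58),(692,76));t('grip2',(172,84),(648,97))
t('jar',(775,440),(22,480))
# bottle tops on z=.044
for n,ps in dict(b1=[(148,261),(222,217),(242,240),(165,288)],b2=[(310,226),(366,184),(390,206),(332,252)]).items():
    print(n,[plane(S,cs(p),.044)[:2].round(3) for p in ps])
for n,ps in dict(b1=[(432,181),(458,160),(516,192),(492,212)],b2=[(476,262),(500,243),(580,285),(555,305)]).items():
    print(n,[plane(D,cd(p),.044)[:2].round(3) for p in ps])
```

```text
A [0.4488 0.0425 0.0664] [0.0006 0.0006]
B [0.4126 0.4009 0.0644] [0.001 0.001]
C [0.5993 0.4208 0.0628] [0.0013 0.0013]
D [0.6369 0.0595 0.0625] [0.0001 0.0001]
ctr [0.52441388 0.23094198 0.06402932] 0.36017285413383937 0.1878226802688173
yaw slot 1.6729953130112325
win [0.5392 0.0822 0.0656] [0.0005 0.0005]
bo1 far cap end [ 0.6943 -0.1713  0.0393] [0.0103 0.0103]
grip1 [ 0.503  -0.4087  0.1322] [0.0011 0.0011]
grip2 [ 0.51   -0.3274  0.1314] [0.0009 0.0009]
jar [0.512  0.5006 0.106 ] [0.0029 0.0029]
b1 [array([ 0.691, -0.184]), array([ 0.582, -0.174]), array([ 0.595, -0.126]), array([ 0.709, -0.135])]
b2 [array([ 0.525, -0.081]), array([ 0.422, -0.081]), array([ 0.435, -0.03 ]), array([ 0.542, -0.029])]
b1 [array([ 0.664, -0.129]), array([ 0.675, -0.187]), array([ 0.576, -0.175]), array([ 0.568, -0.123])]
b2 [array([ 0.516, -0.034]), array([ 0.521, -0.079]), array([ 0.411, -0.073]), array([ 0.408, -0.028])]
```

```bash
cat > d.py <<'E'
import sys
from h import *
s=arm.get_state(); a=list(map(float,sys.argv[1:]))
print('t',round(s['t'],2),s['eef_pos'].round(4),s['ee_rot'].round(4),'w',round(s['width'],4),'F',s['force'].round(1),'q',s['q'].round(2))
print(*tool_delta(s,a[:3],a[3] if len(a)>3 else None))
E
python3 d.py 0.62 -0.10 0.32 -3.05
```

```text
t 0.15 [ 0.1973 -0.6452  0.2478] [ 3.1403e+00 -2.0000e-04 -2.8449e+00] w 0.0874 F [ 0.6 -0.2  0.1] q [-0.99  0.36  0.01 -0.   -1.22 -0.29]
[-0.5636  0.3978 -0.0718] [ 0.07 -0.02 11.75]
```

Call:
jog_arm(
  motion=[
    [[-0.1, 0.08, -0.07, 0, 0, 4, 0.07], [-0.2, 0.15, -0.072, 0, 0, 8, 0.07], [-0.3, 0.22, -0.072, 0, 0, 11.7, 0.07], [-0.4, 0.29, -0.072, 0, 0, 11.7, 0.07], [-0.5, 0.36, -0.072, 0, 0, 11.7, 0.07], [-0.5636, 0.398, -0.072, 0, 0, 11.7, 0.07], [-0.5636, 0.398, -0.072, 0, 0, 11.7, 0.07], [-0.5636, 0.398, -0.072, 0, 0, 11.7, 0.07]],
  ],
  newtons=20,
)

```text
t: 0.95
eef_pos: [0.4355, -0.332, 0.3052]
ee_rot: [3.14, -0.0, -3.049]
force: [1.2, -1.4, 1.0]
width: 0.07
```

```bash
python3 d.py 0.62 -0.10 0.32 -3.05
```

```text
t 0.95 [ 0.4355 -0.332   0.3052] [ 3.1404e+00 -1.0000e-04 -3.0491e+00] w 0.07 F [ 1.2 -1.4  1. ] q [-0.29  0.12 -0.18 -0.   -1.28 -1.18]
[-0.2051  0.214  -0.0145] [ 0.07 -0.01  0.05]
```

Call:
jog_arm(
  motion=[
    [[-0.205, 0.214, -0.0145, 0, 0, 0, 0.07], [-0.205, 0.214, -0.0145, 0, 0, 0, 0.07], [-0.205, 0.214, -0.0145, 0, 0, 0, 0.07], [-0.205, 0.214, -0.0145, 0, 0, 0, 0.07], [-0.205, 0.214, -0.0145, 0, 0, 0, 0.07], [-0.205, 0.214, -0.0145, 0, 0, 0, 0.07], [-0.205, 0.214, -0.0145, 0, 0, 0, 0.07], [-0.205, 0.214, -0.0145, 0, 0, 0, 0.07]],
  ],
)

```text
t: 1.75
eef_pos: [0.6202, -0.0987, 0.319]
ee_rot: [3.14, -0.002, -3.047]
force: [-0.6, -0.6, 0.3]
width: 0.0696
```

Run:
```python
from h import *
im,s=grab('wrist','w1'); print(s['eef_pos'],s['ee_rot'],s['qd'].round(3)); np.savez('w1.npz',p=s['eef_pos'],r=s['ee_rot'])
```

```text
[ 0.62024566 -0.09871164  0.31897556] [ 3.14030482e+00 -1.77458597e-03 -3.04698924e+00] [-0.032 -0.024 -0.018  0.003 -0.001  0.005]
```

View pics/w1.png

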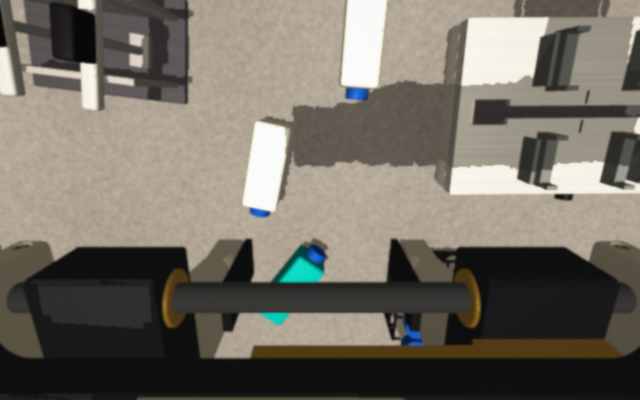

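The wrist view shows bottle 1's top at about (266,165) and bottle 2 at (362,45), cut off at the top edge. The window end of the shaker is at (490,112) and part of the stand is at the upper left. I'll take a second place for height and the shaker.

```bash
python3 d.py 0.55 0.07 0.36 -3.05
```

```text
t 1.8 [ 0.6197 -0.0997  0.3193] [ 3.1404e+00 -1.3000e-03 -3.0482e+00] w 0.0702 F [-0.8 -1.2  0.4] q [ 0.15  0.25  0.02 -0.   -1.34 -1.63]
[ 0.0536  0.1755 -0.0404] [ 0.07 -0.08  0.1 ]
```

Call:
jog_arm(
  motion=[
    [[0.054, 0.175, -0.04, 0, 0, 0, 0.07], [0.054, 0.175, -0.04, 0, 0, 0, 0.07], [0.054, 0.175, -0.04, 0, 0, 0, 0.07], [0.054, 0.175, -0.04, 0, 0, 0, 0.07], [0.054, 0.175, -0.04, 0, 0, 0, 0.07], [0.054, 0.175, -0.04, 0, 0, 0, 0.07], [0.054, 0.175, -0.04, 0, 0, 0, 0.07]],
  ],
)

```text
t: 2.5
eef_pos: [0.5495, 0.0682, 0.3595]
ee_rot: [3.141, -0.002, -3.049]
force: [0.9, 0.1, 0.3]
width: 0.0697
```

Run:
```python
from h import *
im,s=grab('wrist','w2'); print(s['eef_pos'],s['ee_rot'],s['qd'].round(3)); np.savez('w2.npz',p=s['eef_pos'],r=s['ee_rot'])
```

```text
[0.54949085 0.06823246 0.35951445] [ 3.14050390e+00 -1.55581541e-03 -3.04947319e+00] [-0.011  0.011  0.002 -0.     0.001 -0.002]
```

View pics/w2.png

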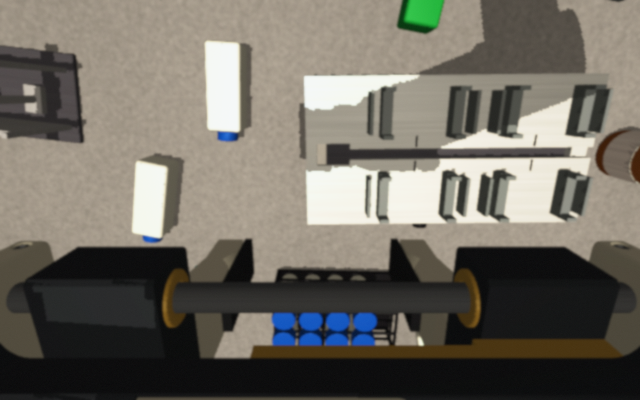

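Both bottles are in view, with tops at about (223,88) and (151,200). So is the whole shaker: deck corners near (303,75) to (608,75), slot along row 153, window around (337,153), ticks near columns 416 and 533.

Run:
```python
from h import *
def E(n):
    z=np.load(n+'.npz'); return ext('wrist',dict(eef_pos=z['p'],ee_rot=z['r']))
W1,W2=E('w1'),E('w2')
im1=cv2.imread('pics/w1.png'); im=cv2.imread('pics/w2.png')
def rects(im,lo=225):
    m=cv2.inRange(im,(lo-15,lo-5,lo),(255,255,255)); cs,_=cv2.findContours(m,cv2.RETR_EXTERNAL,cv2.CHAIN_APPROX_NONE)
    return [c for c in cs if cv2.contourArea(c)>800]
for n,i,e in (('w1',im1,W1),('w2',im,W2)):
  for c in rects(i):
    r=cv2.minAreaRect(c); print(n,np.round(r[0],1),np.round(r[1],1),round(r[2],1), plane(e,r[0],.044).round(4))
    P=np.array([plane(e,p,.044)[:2] for p in c[:,0].astype(float)]); rr=cv2.minAreaRect((P*1000).astype(np.float32)); print('   world',np.round(rr,1) if 0 else rr)
cv2.imwrite('pics/w2z.png',cv2.resize(im[60:240,290:620],None,fx=2.4,fy=2.4,interpolation=cv2.INTER_CUBIC))
```

```text
w1 [544.9 177.5] [ 30.2 188.1] 89.5 [0.6129 0.1822 0.044 ]
   world ((612.8521728515625, 185.12168884277344), (38.86630630493164, 239.3301239013672), 5.967012882232666)
w1 [265.4 166.1] [33.9 85.1] 9.2 [ 0.6317 -0.1664  0.044 ]
   world ((633.87890625, -166.7917938232422), (41.09181213378906, 106.56877899169922), 83.1055908203125)
w1 [504.  51.] [66. 84.] 90.0 [0.4746 0.0942 0.044 ]
   world ((475.6246337890625, 93.22605895996094), (68.50113677978516, 85.1067123413086), 5.510386943817139)
w1 [363.3  42.1] [37.5 87.5] 4.8 [ 0.4807 -0.0644  0.044 ]
   world ((482.28558349609375, -64.79682159423828), (89.13438415527344, 41.03422927856445), 1.6985840797424316)
w2 [341.6 194.8] [57.2 69.7] 88.8 [0.6007 0.1022 0.044 ]
   world ((602.3109741210938, 102.48358154296875), (83.58794403076172, 98.58001708984375), 8.045702934265137)
w2 [148.8 199.1] [29.7 73. ] 3.4 [ 0.6319 -0.1655  0.044 ]
   world ((633.9085693359375, -166.10577392578125), (39.72914505004883, 105.54469299316406), 83.14081573486328)
w2 [488.  190.5] [ 62.  200.6] 89.4 [0.5756 0.3041 0.044 ]
   world ((577.2401733398438, 300.1864013671875), (89.77244567871094, 268.2129211425781), 5.951417446136475)
w2 [518.6 124.2] [148.6  53.6] 3.0 [0.4831 0.3226 0.044 ]
   world ((483.58197021484375, 327.09063720703125), (68.49987030029297, 197.62191772460938), 2.3153181076049805)
w2 [360.1  91.9] [ 33.1 112.1] 89.3 [0.4624 0.1105 0.044 ]
   world ((462.716552734375, 109.88265991210938), (40.30162811279297, 141.30767822265625), 5.97898006439209)
w2 [222.  86.] [88. 32.] 90.0 [ 0.4716 -0.0648  0.044 ]
   world ((473.4700012207031, -64.60238647460938), (106.42411804199219, 40.09157943725586), 1.2339303493499756)
```

View pics/w2z.png

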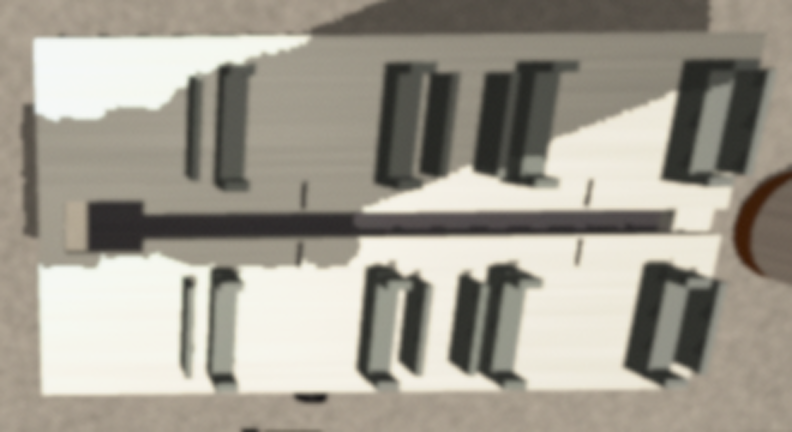

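Run:
```python
from h import *
def E(n):
    z=np.load(n+'.npz'); return ext('wrist',dict(eef_pos=z['p'],ee_rot=z['r']))
W2=E('w2'); S=ext('scene');D=ext('side')
f=lambda p:plane(W2,(p[0]/2.4+290,p[1]/2.4+60),.066)
for n,p in dict(win=(104.5,226),wl=(66,226),wr=(143,226),wt=(104,201),wb=(104,250),near=(301,224.5),far=(583,222),A=(33,38),Dd=(42,395),B=(768,35)).items(): print(n,f(p)[:2].round(4))
# ticks across three views
cs=lambda p:(p[0]/2.9+180,p[1]/2.9+120); cd=lambda p:(p[0]/2.9+190,p[1]/2.9+120); w=lambda p:(p[0]/2.4+290,p[1]/2.4+60)
for n,a,b,c in (('near',(487,325),(309,335),(301,224.5)),('far',(614,381),(194,418),(583,222)),('cornerA',(430,224),(478,300),(33,38)),('cornerD',(333,322),(330,240),(42,395))):
    X,r=tri([(S,cs(a)),(D,cd(b)),(W2,w(c))]); print(n,X.round(4),np.round(r,4))
    print('  S',plane(S,cs(a),.066)[:2].round(4),'D',plane(D,cd(b),.066)[:2].round(4))
```

```text
win [0.5413 0.0839]
wl [0.5432 0.0634]
wr [0.5394 0.1043]
wt [0.5281 0.0822]
wb [0.5542 0.0849]
near [0.5308 0.188 ]
far [0.5155 0.3374]
A [0.4508 0.0385]
Dd [0.6406 0.0586]
B [0.4152 0.4035]
near [0.5318 0.1885 0.062 ] [0.0011 0.0012 0.0008]
  S [0.5363 0.1913] D [0.528  0.1905]
far [0.5151 0.337  0.0654] [0.0002 0.0008 0.0008]
  S [0.5157 0.337 ] D [0.5135 0.3373]
cornerA [0.4496 0.0406 0.0655] [0.0024 0.0003 0.0023]
  S [0.4489 0.043 ] D [0.4495 0.0411]
cornerD [0.6388 0.0592 0.0632] [0.0016 0.0018 0.0028]
  S [0.6393 0.062 ] D [0.6329 0.0631]
```

```bash
python3 d.py 0.4735 -0.0646 0.12 -3.12
```

```text
t 2.55 [0.5496 0.0681 0.3593] [ 3.1407e+00 -1.9000e-03 -3.0499e+00] w 0.07 F [-0.4 -0.4  0. ] q [ 0.48  0.11 -0.07 -0.   -1.4  -1.95]
[ 0.0875 -0.1254  0.2394] [ 0.05 -0.11  4.01]
```

Call:
jog_arm(
  motion=[
    [[0.0875, -0.1254, 0.2394, 0, 0, 4, 0.07], [0.0875, -0.1254, 0.2394, 0, 0, 4, 0.07], [0.0875, -0.1254, 0.2394, 0, 0, 4, 0.07], [0.0875, -0.1254, 0.2394, 0, 0, 4, 0.07], [0.0875, -0.1254, 0.2394, 0, 0, 4, 0.07], [0.0875, -0.1254, 0.2394, 0, 0, 4, 0.07], [0.0875, -0.1254, 0.2394, 0, 0, 4, 0.07], [0.0875, -0.1254, 0.2394, 0, 0, 4, 0.07]],
  ],
)

```text
t: 3.35
eef_pos: [0.4734, -0.0659, 0.1197]
ee_rot: [-3.142, -0.003, -3.122]
force: [-0.2, 0.2, 1.3]
width: 0.07
```

```bash
python3 d.py 0.4735 -0.0646 0.030 -3.12; python3 -c "
from h import *
grab('wrist','w3');grab('side','s3')"
```

```text
t 3.35 [ 0.4734 -0.0659  0.1197] [-3.1416 -0.0034 -3.122 ] w 0.07 F [-0.2  0.2  1.3] q [ 0.27  0.17 -0.58 -0.   -0.82 -1.82]
[-0.0004  0.0013  0.0897] [-0.   -0.2  -0.12]
```

View pics/w3.png

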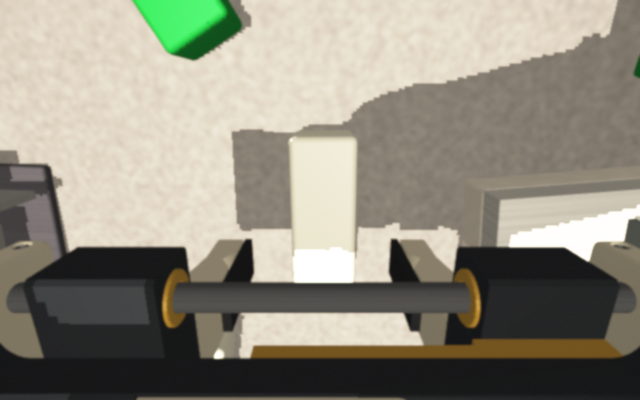

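The bottle (columns 291–356) sits centred between the fingers. Going down to grip.

Call:
jog_arm(
  motion=[
    [[0, 0.001, 0.045, 0, 0, 0, 0.07], [0, 0.001, 0.08, 0, 0, 0, 0.07], [0, 0.001, 0.09, 0, 0, 0, 0.07], [0, 0.001, 0.09, 0, 0, 0, 0.07], [0, 0.001, 0.09, 0, 0, 0, 0.035], [0, 0.001, 0.09, 0, 0, 0, 0.035], [0, 0.001, 0.09, 0, 0, 0, 0.035], [0, 0.001, 0.09, 0, 0, 0, 0.035]],
  ],
  newtons=20,
)

```text
t: 4.25
eef_pos: [0.4755, -0.0636, 0.032]
ee_rot: [3.14, 0.002, -3.12]
force: [-1.4, 2.3, 10.1]
width: 0.0439
```

Call:
jog_arm(
  motion=[
    [[0, 0, 0, 0, 0, 0, 0.035], [0, 0, 0, 0, 0, 0, 0.035], [0, 0, -0.03, 0, 0, 0, 0.035], [0, 0, -0.07, 0, 0, 0, 0.035], [0, 0, -0.12, 0, 0, 0, 0.035], [0, 0, -0.14, 0, 0, 0, 0.035], [0, 0, -0.14, 0, 0, 0, 0.035], [0, 0, -0.14, 0, 0, 0, 0.035]],
  ],
)

```text
t: 5.05
eef_pos: [0.4747, -0.0636, 0.1716]
ee_rot: [3.14, 0.002, -3.121]
force: [-0.3, 0.6, -3.5]
width: 0.0433
```

```bash
python3 d.py 0.479 0.1827 0.19 -1.469; python3 -c "
from h import *
grab('wrist','w4');grab('side','s4')"
```

```text
t 5.05 [ 0.4747 -0.0636  0.1716] [ 3.1398e+00  1.8000e-03 -3.1206e+00] w 0.0433 F [-0.3  0.6 -3.5] q [ 0.28  0.1  -0.52 -0.   -0.95 -1.83]
[-0.0095  0.2462 -0.0179] [ -0.     0.16 -94.63]
```

View pics/w4.png

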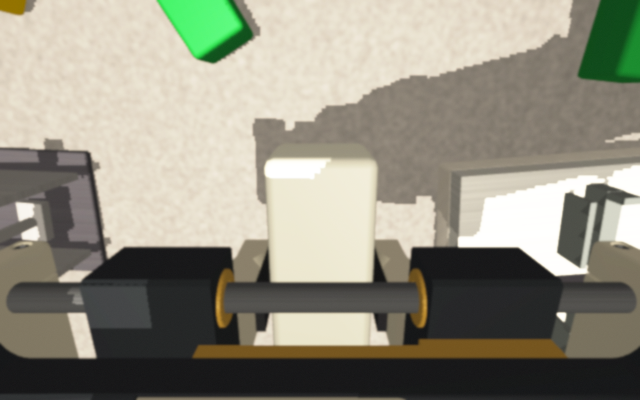

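Run:
```python
from h import *
m=optics.camera_model('wrist');e=(m['mtx'],m['mount'][:3,:3],m['mount'][:3,3])
for p in ((266,157),(321,157),(377,157),(321,158),(321,155)): print(p,plane(e,p,-0.0115).round(4))
```

```text
(266, 157) [ 0.0578 -0.0208 -0.0115]
(321, 157) [ 0.0578 -0.0004 -0.0115]
(377, 157) [ 0.0578  0.0204 -0.0115]
(321, 158) [ 0.0574 -0.0004 -0.0115]
(321, 155) [ 0.0586 -0.0004 -0.0115]
```

```bash
python3 -c "
import cv2
a=cv2.imread('pics/w4.png');cv2.imwrite('pics/w4z.png',cv2.resize(a[130:260,240:400],None,fx=4,fy=4))"
```

```text
(no output)
```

View pics/w4z.png

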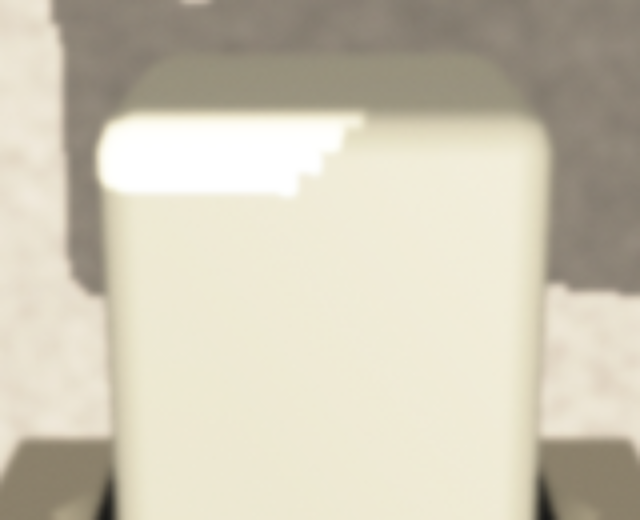

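The bottle is held square, its rear top edge at row 158. That puts its centre about 2.5 mm along tool +x from the TCP. Carrying it to cradle 0.

```bash
python3 d.py 0.4787 0.1852 0.19 -1.469
```

```text
t 5.15 [ 0.4741 -0.0638  0.1705] [ 3.1406e+00 -1.0000e-03 -3.1205e+00] w 0.0438 F [-0.   0.3 -3.1] q [ 0.28  0.1  -0.52 -0.   -0.95 -1.83]
[-0.0099  0.2489 -0.0193] [ 9.000e-02  0.000e+00 -9.462e+01]
```

Call:
jog_arm(
  motion=[
    [[-0.002, 0.03, -0.02, 0, 0, -12, 0.035], [-0.004, 0.07, -0.02, 0, 0, -24, 0.035], [-0.006, 0.11, -0.02, 0, 0, -36, 0.035], [-0.008, 0.15, -0.02, 0, 0, -48, 0.035], [-0.01, 0.19, -0.02, 0, 0, -60, 0.035], [-0.01, 0.22, -0.02, 0, 0, -72, 0.035], [-0.01, 0.249, -0.02, 0, 0, -84, 0.035], [-0.01, 0.249, -0.02, 0, 0, -94.6, 0.035]],
  ],
)

```text
t: 5.95
eef_pos: [0.4785, 0.1879, 0.1887]
ee_rot: [3.139, -0.002, -1.911]
force: [-0.7, -0.7, -1.7]
width: 0.0438
```

```bash
python3 d.py 0.4787 0.1852 0.19 -1.469
```

```text
t 5.95 [0.4785 0.1879 0.1887] [ 3.1389e+00 -1.7000e-03 -1.9114e+00] w 0.0438 F [-0.7 -0.7 -1.7] q [ 0.76  0.15 -0.42 -0.   -1.01 -1.09]
[ 0.0024 -0.0011 -0.0013] [  0.17  -0.06 -25.35]
```

Call:
jog_arm(
  motion=[
    [[0.0024, -0.001, 0, 0, 0, -25.35, 0.035], [0.0024, -0.001, 0, 0, 0, -25.35, 0.035], [0.0024, -0.001, 0, 0, 0, -25.35, 0.035], [0.0024, -0.001, 0, 0, 0, -25.35, 0.035], [0.0024, -0.001, 0, 0, 0, -25.35, 0.035]],
  ],
)

```text
t: 6.45
eef_pos: [0.4782, 0.1849, 0.1875]
ee_rot: [3.136, -0.002, -1.473]
force: [0.3, 0.4, -2.1]
width: 0.044
```

```bash
python3 d.py 0.4787 0.1852 0.125 -1.469; python3 -c "
from h import *
im,s=grab('wrist','w5')
e=ext('wrist',s)
u=np.array([-.102,.9948,0]);x=np.array([.9948,.102,0]);c=np.array([.479,.1827,.108])
for a in (-1,1):
  for b in (-1,1): # lug inner top corners
    p=proj(e,c+u*a*42+0) if 0 else proj(e,np.array([.479,.1827,.1])+u*a*.042+x*b*.0245); cv2.circle(im,tuple(int(v) for v in p),3,(0,0,255),1)
cv2.imwrite('pics/w5.png',im)"
```

```text
t 6.45 [0.4782 0.1849 0.1875] [ 3.1364e+00 -1.8000e-03 -1.4735e+00] w 0.044 F [ 0.3  0.4 -2.1] q [ 0.75  0.15 -0.42 -0.   -1.01 -0.65]
[-0.0003 -0.0009  0.0625] [ 0.3  -0.1  -0.26]
```

View pics/w5.png

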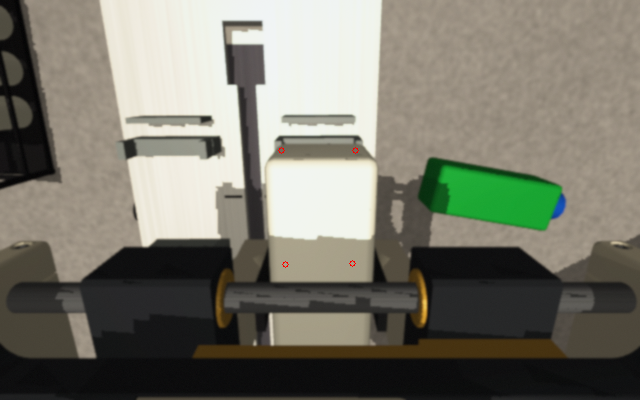

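The projected lug corners (281 and 356, row 150) match the visible rib, columns 277–361, so the lateral fit is right. Lowering.

Call:
jog_arm(
  motion=[
    [[0, -0.001, 0.03, 0.2, 0, -0.26, 0.035], [0, -0.001, 0.05, 0.2, 0, -0.26, 0.035], [0, -0.001, 0.062, 0.2, 0, -0.26, 0.035], [0, -0.001, 0.066, 0.2, 0, -0.26, 0.035], [0, -0.001, 0.069, 0.2, 0, -0.26, 0.035], [0, -0.001, 0.07, 0.2, 0, -0.26, 0.035], [0, -0.001, 0.07, 0.2, 0, -0.26, 0.035]],
  ],
)

```text
t: 7.2
eef_pos: [0.4793, 0.1853, 0.1184]
ee_rot: [3.141, -0.001, -1.469]
force: [0.7, 0.5, -1.8]
width: 0.0439
```

```bash
python3 d.py 0.4787 0.1852 0.118 -1.469
```

```text
t 7.2 [0.4793 0.1853 0.1184] [ 3.1413e+00 -9.0000e-04 -1.4689e+00] w 0.0439 F [ 0.7  0.5 -1.8] q [ 0.75  0.22 -0.51  0.   -0.84 -0.65]
[0.     0.0006 0.0004] [ 0.02 -0.05  0.01]
```

Call:
jog_arm(
  motion=[
    [[0, 0, 0.001, 0, 0, 0, 0.035], [0, 0, 0.002, 0, 0, 0, 0.035], [0, 0, 0.002, 0, 0, 0, 0.035], [0, 0, 0.002, 0, 0, 0, 0.06], [0, 0, 0.002, 0, 0, 0, 0.06], [0, 0, 0.002, 0, 0, 0, 0.06], [0, 0, 0.002, 0, 0, 0, 0.06]],
  ],
)

```text
t: 7.9
eef_pos: [0.4794, 0.1853, 0.1164]
ee_rot: [3.142, -0.001, -1.469]
force: [0.9, 0.3, -0.4]
width: 0.06
```

Call:
jog_arm(
  motion=[
    [[0, 0, -0.03, 0, 0, 0, 0.06], [0, 0, -0.07, 0, 0, 0, 0.06], [0, 0, -0.1, 0, 0, 0, 0.06], [0, 0, -0.13, 0, 0, 0, 0.06], [0, 0, -0.16, 0, 0, 0, 0.06], [0, 0, -0.16, 0, 0, 0, 0.06]],
  ],
)

```text
t: 8.5
eef_pos: [0.4813, 0.1864, 0.2808]
ee_rot: [-3.135, 0.002, -1.468]
force: [0.4, 0.1, -1.0]
width: 0.0604
```

```bash
python3 d.py 0.634 -0.1665 0.14 -3.27;python3 -c "
from h import *
im,s=grab('wrist','w6'); e=ext('wrist',s)
cv2.imwrite('pics/w6.png',im)
im,_=grab('side','s6');cv2.imwrite('pics/s6z.png',cv2.resize(im[140:320,190:450],None,fx=2.9,fy=2.9))
"
```

```text
t 8.5 [0.4813 0.1864 0.2808] [-3.1351e+00  2.3000e-03 -1.4683e+00] w 0.0604 F [ 0.4  0.1 -1. ] q [ 0.75  0.07 -0.29  0.   -1.21 -0.65]
[ 0.367  -0.1149  0.1407] [ -0.15   0.43 103.23]
```

View pics/w6.png

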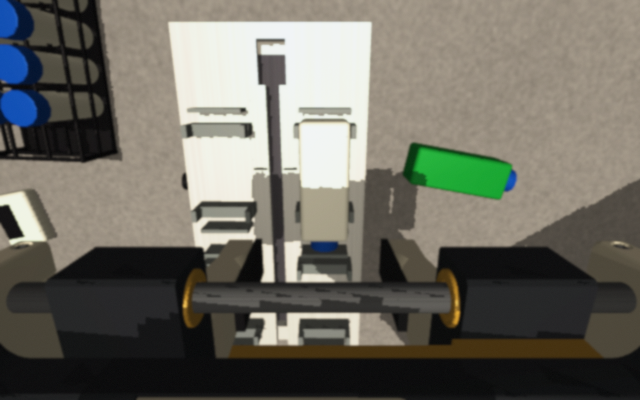

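View pics/s6z.png

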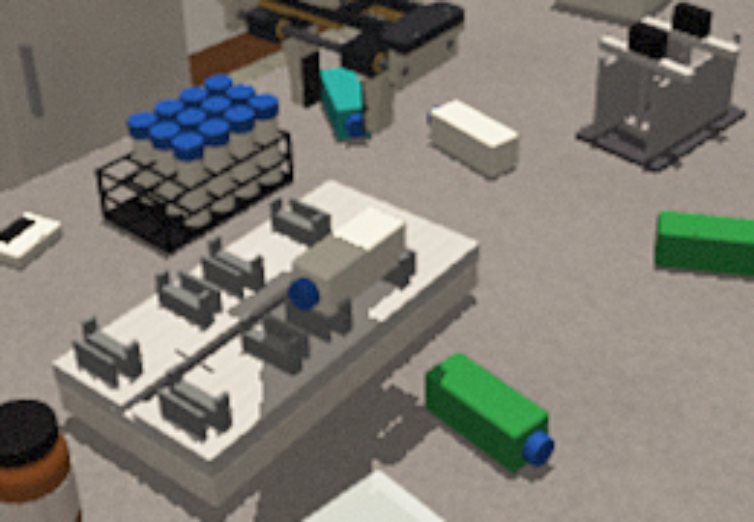

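Bottle 2 is seated in cradle 0, with its body between the lugs in both views. The other bottle still lies where it was. Next I'll fetch it.

Call:
jog_arm(
  motion=[
    [[0.05, -0.015, 0, 0, 0, 13, 0.07], [0.1, -0.03, 0, 0, 0, 26, 0.07], [0.15, -0.045, 0, 0, 0, 39, 0.07], [0.2, -0.06, 0, 0, 0, 52, 0.07], [0.25, -0.08, 0, 0, 0, 65, 0.07], [0.3, -0.1, 0, 0, 0, 78, 0.07], [0.367, -0.115, 0.04, 0, 0, 91, 0.07], [0.367, -0.115, 0.08, 0, 0, 102.8, 0.07]],
  ],
)

```text
t: 9.4
eef_pos: [0.6292, -0.1601, 0.2144]
ee_rot: [-3.139, 0.004, -2.676]
force: [1.0, 0.2, -0.9]
width: 0.0701
```

```bash
python3 d.py 0.634 -0.1665 0.14 -3.262
```

```text
t 9.4 [ 0.6292 -0.1601  0.2144] [-3.1391  0.0038 -2.6765] w 0.0701 F [ 1.   0.2 -0.9] q [ 0.05  0.34 -0.1   0.   -1.13 -1.16]
[-0.0011 -0.0077  0.0744] [-0.08  0.26 33.55]
```

Call:
jog_arm(
  motion=[
    [[-0.001, -0.0077, 0.0744, -0.1, 0.26, 33.55, 0.07], [-0.001, -0.0077, 0.0744, -0.1, 0.26, 33.55, 0.07], [-0.001, -0.0077, 0.0744, -0.1, 0.26, 33.55, 0.07], [-0.001, -0.0077, 0.0744, -0.1, 0.26, 33.55, 0.07], [-0.001, -0.0077, 0.0744, -0.1, 0.26, 33.55, 0.07], [-0.001, -0.0077, 0.0744, -0.1, 0.26, 33.55, 0.07]],
  ],
)

```text
t: 10.0
eef_pos: [0.6334, -0.1666, 0.139]
ee_rot: [3.141, -0.002, 3.025]
force: [-0.7, 0.6, 0.1]
width: 0.0704
```

```bash
python3 d.py 0.634 -0.1665 0.031 -3.262;python3 -c "
from h import *
im,s=grab('wrist','w7')"
```

```text
t 10.0 [ 0.6334 -0.1666  0.139 ] [ 3.1413e+00 -1.8000e-03  3.0254e+00] w 0.0704 F [-0.7  0.6  0.1] q [ 0.04  0.41 -0.17 -0.   -0.99 -1.73]
[-8.00e-04  1.00e-04  1.08e-01] [ 0.02 -0.1   0.24]
```

View pics/w7.png

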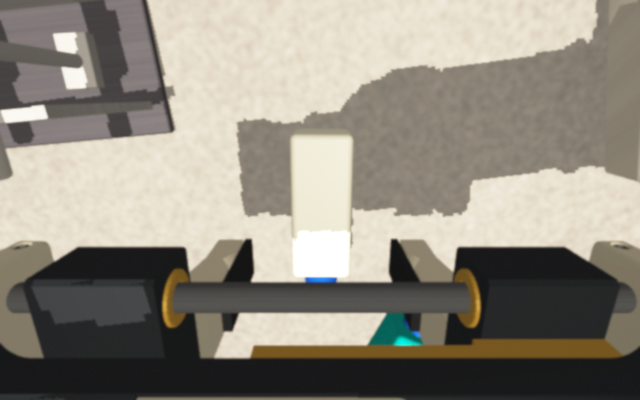

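The bottle is centred (columns 291–352). Before descending I'll check how near the stand comes to the gripper body.

```bash
python3 -c "
from h import *
s=arm.get_state();e=ext('wrist',s)
for p in ((172,130),(145,0),(10,147)): print(p,plane(e,p,.005).round(3))
d=tool_delta
"
```

```text
(172, 130) [ 0.567 -0.277  0.005]
(145, 0) [ 0.476 -0.274  0.005]
(10, 147) [ 0.566 -0.409  0.005]
```

Call:
jog_arm(
  motion=[
    [[0, 0, 0.045, 0, 0, 0.24, 0.07], [0, 0, 0.085, 0, 0, 0.24, 0.07], [0, 0, 0.108, 0, 0, 0.24, 0.07], [0, 0, 0.108, 0, 0, 0.24, 0.07], [0, 0, 0.108, 0, 0, 0.24, 0.035], [0, 0, 0.108, 0, 0, 0.24, 0.035], [0, 0, 0.108, 0, 0, 0.24, 0.035], [0, 0, 0.108, 0, 0, 0.24, 0.035]],
  ],
)

```text
t: 10.85
eef_pos: [0.6343, -0.1664, 0.0329]
ee_rot: [3.141, 0.001, 3.021]
force: [-1.6, 2.1, 8.2]
width: 0.044
```

Call:
jog_arm(
  motion=[
    [[0, 0, 0, 0, 0, 0, 0.035], [0, 0, 0, 0, 0, 0, 0.035], [0, 0, -0.03, 0, 0, 0, 0.035], [0, 0, -0.07, 0, 0, 0, 0.035], [0, 0, -0.12, 0, 0, 0, 0.035], [0, 0, -0.17, 0, 0, 0, 0.035], [0, 0, -0.17, 0, 0, 0, 0.035], [0, 0, -0.17, 0, 0, 0, 0.035]],
  ],
)

```text
t: 11.65
eef_pos: [0.6344, -0.1664, 0.2044]
ee_rot: [3.14, 0.004, 3.021]
force: [-1.1, -0.7, -2.8]
width: 0.0437
```

```bash
python3 d.py 0.5825 0.1933 0.21 -1.469; python3 -c "
from h import *
im,s=grab('wrist','w8')
cv2.imwrite('pics/w8z.png',cv2.resize(im[130:260,240:400],None,fx=4,fy=4))
m=optics.camera_model('wrist');e=(m['mtx'],m['mount'][:3,:3],m['mount'][:3,3])
for r in (154,156,158,160): print(r,plane(e,(321,r),-0.0125).round(4))
"
```

```text
t 11.65 [ 0.6344 -0.1664  0.2044] [3.14   0.0041 3.0212] w 0.0437 F [-1.1 -0.7 -2.8] q [ 0.04  0.35 -0.1  -0.   -1.11 -1.73]
[ 0.0947  0.3509 -0.0055] [  -0.15    0.25 -102.73]
154 [ 0.0591 -0.0004 -0.0125]
156 [ 0.0583 -0.0004 -0.0125]
158 [ 0.0576 -0.0004 -0.0125]
160 [ 0.0568 -0.0004 -0.0125]
```

View pics/w8z.png

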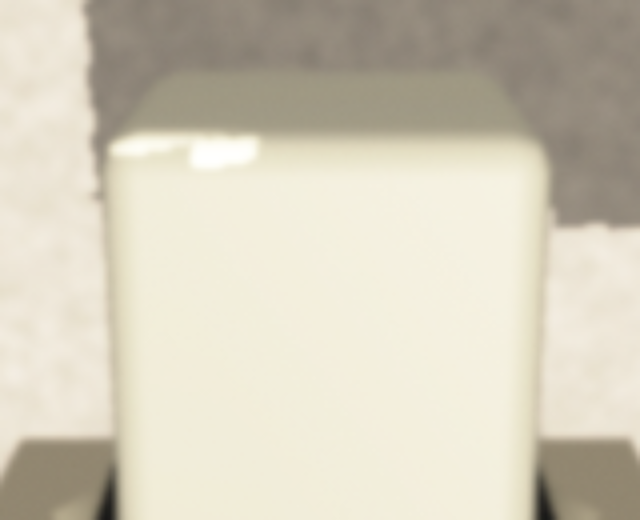

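Rear edge at row 164, so this grasp is centred along the bottle. Carrying it to cradle 1.

Call:
jog_arm(
  motion=[
    [[0.01, 0.05, -0.006, 0, 0, -13, 0.035], [0.02, 0.1, -0.006, 0, 0, -26, 0.035], [0.04, 0.15, -0.006, 0, 0, -39, 0.035], [0.055, 0.2, -0.006, 0, 0, -52, 0.035], [0.07, 0.25, -0.006, 0, 0, -65, 0.035], [0.085, 0.3, -0.006, 0, 0, -78, 0.035], [0.0947, 0.351, -0.006, 0, 0, -91, 0.035], [0.0947, 0.351, -0.006, 0, 0, -102.7, 0.035]],
  ],
)

```text
t: 12.5
eef_pos: [0.58, 0.1973, 0.2065]
ee_rot: [3.14, -0.001, -2.052]
force: [-0.1, -0.6, -3.1]
width: 0.044
```

```bash
python3 d.py 0.5825 0.1933 0.21 -1.469
```

```text
t 12.5 [0.58   0.1973 0.2065] [ 3.1398e+00 -9.0000e-04 -2.0524e+00] w 0.044 F [-0.1 -0.6 -3.1] q [ 0.65  0.29 -0.19 -0.   -1.1  -1.13]
[ 0.0024 -0.0041 -0.0035] [ 1.100e-01 -2.000e-02 -3.343e+01]
```

Call:
jog_arm(
  motion=[
    [[0.0024, -0.004, 0, 0.1, 0, -33.4, 0.035], [0.0024, -0.004, 0, 0.1, 0, -33.4, 0.035], [0.0024, -0.004, 0, 0.1, 0, -33.4, 0.035], [0.0024, -0.004, 0, 0.1, 0, -33.4, 0.035], [0.0024, -0.004, 0, 0.1, 0, -33.4, 0.035], [0.0024, -0.004, 0, 0.1, 0, -33.4, 0.035]],
  ],
)

```text
t: 13.1
eef_pos: [0.5818, 0.193, 0.2049]
ee_rot: [3.139, -0.001, -1.474]
force: [-0.5, -0.4, -2.5]
width: 0.0439
```

```bash
python3 d.py 0.5825 0.1933 0.119 -1.469
```

```text
t 13.1 [0.5818 0.193  0.2049] [ 3.1388e+00 -1.4000e-03 -1.4739e+00] w 0.0439 F [-0.5 -0.4 -2.5] q [ 0.64  0.29 -0.19 -0.   -1.09 -0.54]
[-0.0003 -0.0009  0.0859] [ 0.16 -0.08 -0.28]
```

Call:
jog_arm(
  motion=[
    [[0, -0.001, 0.04, 0.15, 0, -0.28, 0.035], [0, -0.001, 0.065, 0.15, 0, -0.28, 0.035], [0, -0.001, 0.076, 0.15, 0, -0.28, 0.035], [0, -0.001, 0.082, 0.15, 0, -0.28, 0.035], [0, -0.001, 0.085, 0.15, 0, -0.28, 0.035], [0, -0.001, 0.086, 0.15, 0, -0.28, 0.035], [0, -0.001, 0.087, 0.15, 0, -0.28, 0.035]],
  ],
)

```text
t: 13.8
eef_pos: [0.5832, 0.1932, 0.119]
ee_rot: [-3.14, -0.001, -1.469]
force: [-1.6, -1.8, 4.9]
width: 0.0435
```

```bash
python3 d.py 0.5825 0.1933 0.119 -1.469
```

```text
t 13.8 [0.5832 0.1932 0.119 ] [-3.1402e+00 -8.0000e-04 -1.4692e+00] w 0.0435 F [-1.6 -1.8  4.9] q [ 0.64  0.37 -0.29  0.   -0.91 -0.54]
[-0.0001  0.0006  0.    ] [-0.08 -0.05 -0.01]
```

Contact is felt at the expected height. Releasing and backing off to look.

Call:
jog_arm(
  motion=[
    [[0, 0, 0.0, 0, 0, 0, 0.06], [0, 0, 0.0, 0, 0, 0, 0.06], [0, 0, 0.0, 0, 0, 0, 0.06], [0, 0, 0.0, 0, 0, 0, 0.06], [0, 0, -0.04, 0, 0, 0, 0.06], [0, 0, -0.09, 0, 0, 0, 0.06], [0, 0, -0.14, 0, 0, 0, 0.06], [0, 0, -0.18, 0, 0, 0, 0.06]],
  ],
)

```text
t: 14.6
eef_pos: [0.5832, 0.1933, 0.3025]
ee_rot: [-3.138, -0.0, -1.469]
force: [2.0, 0.8, 0.6]
width: 0.0598
```

```bash
python3 d.py 0.54 0.19 0.32 -1.469;python3 -c "
from h import *
im,s=grab('wrist','w9')
for n,box in (('side',(140,320,190,450)),('scene',(170,300,290,440))):
  im,_=grab(n,n+'9');a,b,c,d=box;cv2.imwrite('pics/'+n+'9z.png',cv2.resize(im[a:b,c:d],None,fx=3,fy=3,interpolation=2))
"
```

```text
t 14.6 [0.5832 0.1933 0.3025] [-3.1377 -0.     -1.469 ] w 0.0598 F [2.  0.8 0.6] q [ 0.64  0.23 -0.05  0.   -1.29 -0.54]
[-0.0011  0.0432 -0.0177] [-0.22 -0.   -0.  ]
```

View pics/w9.png

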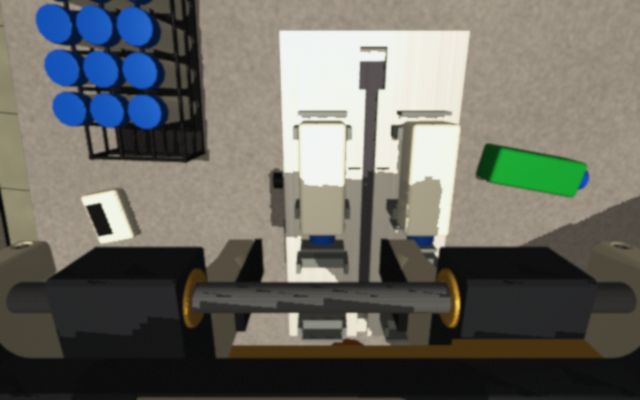

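View pics/scene9z.png

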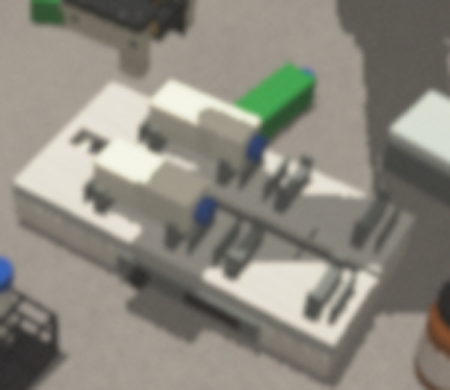

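View pics/side9z.png

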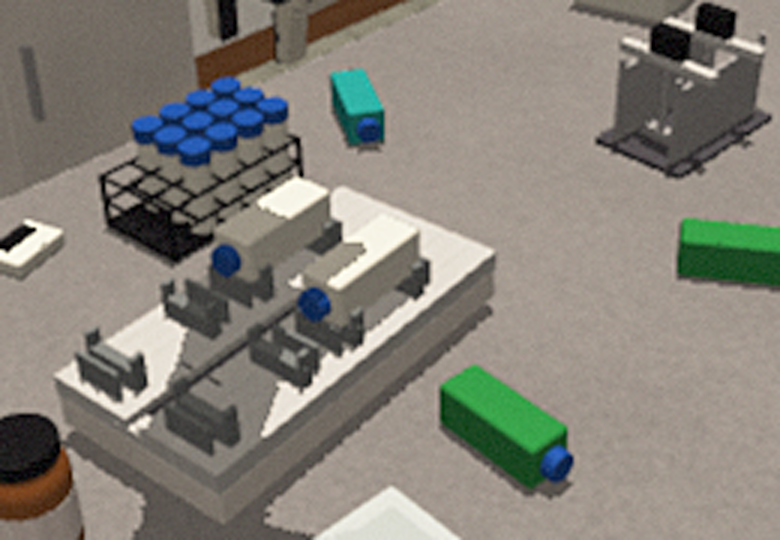

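Both bottles look level and seated between the lugs in all three views. I'll check numerically and re-measure the window from this view.

Run:
```python
from h import *
s=dict(eef_pos=np.array([0.5832,0.1933,0.3025]),ee_rot=np.array([-3.1377,0,-1.469]))
e=ext('wrist',s); im=cv2.imread('pics/w9.png')
u=np.array([-.102,.9948,0]);x=np.array([.9948,.102,0])
near=np.array([.5308,.188,0])
for n,sg in (('c1',1),('c0',-1)):
    for a,b in ((-.055,-.022),(-.055,.022),(.055,-.022),(.055,.022)):
        p=proj(e,near+x*(sg*.052+b)+u*a+[0,0,.13]); cv2.circle(im,tuple(int(round(v)) for v in p),2,(0,0,255),-1)
w=near-.105*u
for a in(-.021,.021):
    for b in(-.014,.014):
        p=proj(e,w+u*a+x*b+[0,0,.066]); cv2.circle(im,tuple(int(round(v)) for v in p),1,(0,255,0),-1)
cv2.imwrite('pics/w9z.png',cv2.resize(im[20:260,260:480],None,fx=2.5,fy=2.5,interpolation=2))
```

```text
(no output)
```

View pics/w9z.png

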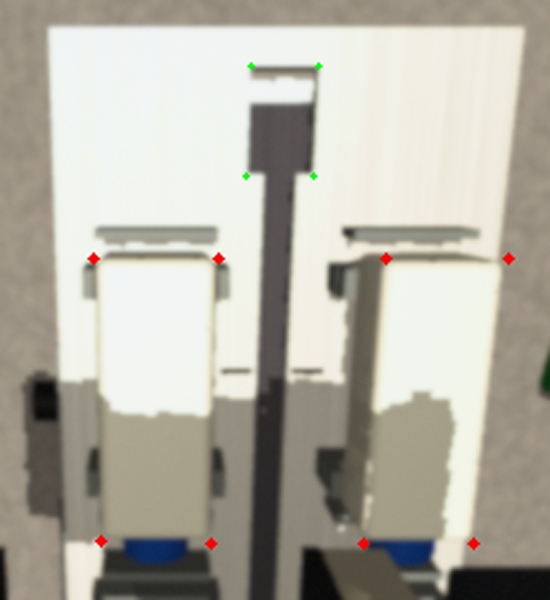

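Predicted corners sit on the bottles and the window within about 1 mm. Now the stand.

```bash
python3 d.py 0.55 -0.36 0.34 -3.10
```

```text
t 14.75 [0.5841 0.1939 0.3029] [-3.1341e+00  2.1000e-03 -1.4690e+00] w 0.0603 F [-0.5 -0.7 -1.3] q [ 0.64  0.23 -0.05  0.   -1.29 -0.54]
[ 0.5475  0.0899 -0.0389] [-0.23  0.44 93.45]
```

Call:
jog_arm(
  motion=[
    [[0.05, 0.008, -0.038, 0, 0.2, 12, 0.06], [0.12, 0.02, -0.038, 0, 0.4, 24, 0.06], [0.19, 0.03, -0.038, 0, 0.4, 36, 0.06], [0.26, 0.04, -0.038, 0, 0.4, 48, 0.06], [0.33, 0.055, -0.038, 0, 0.4, 60, 0.06], [0.4, 0.07, -0.038, 0, 0.4, 72, 0.06], [0.47, 0.08, -0.038, 0, 0.4, 84, 0.06], [0.547, 0.09, -0.038, 0, 0.4, 93.4, 0.06]],
  ],
)

```text
t: 15.55
eef_pos: [0.5581, -0.1957, 0.3385]
ee_rot: [-3.138, 0.001, -2.675]
force: [0.9, 0.8, 0.6]
width: 0.0601
```

```bash
python3 d.py 0.55 -0.36 0.34 -3.10
```

```text
t 15.55 [ 0.5581 -0.1957  0.3385] [-3.1380e+00  1.5000e-03 -2.6751e+00] w 0.0601 F [0.9 0.8 0.6] q [-0.01  0.17 -0.04  0.   -1.36 -1.1 ]
[ 0.0811 -0.1431 -0.0011] [-0.18  0.13 24.34]
```

Call:
jog_arm(
  motion=[
    [[0.081, -0.143, 0, -0.2, 0.1, 24.3, 0.06], [0.081, -0.143, 0, -0.2, 0.1, 24.3, 0.06], [0.081, -0.143, 0, -0.2, 0.1, 24.3, 0.06], [0.081, -0.143, 0, -0.2, 0.1, 24.3, 0.06], [0.081, -0.143, 0, -0.2, 0.1, 24.3, 0.06], [0.081, -0.143, 0, -0.2, 0.1, 24.3, 0.06]],
  ],
)

```text
t: 16.15
eef_pos: [0.5498, -0.3597, 0.3377]
ee_rot: [3.14, -0.001, -3.099]
force: [-0.3, -0.4, 0.0]
width: 0.0601
```

Run:
```python
from h import *
im,s=grab('wrist','w10'); print(s['eef_pos'],s['ee_rot'],s['qd'].round(3)); np.savez('w10.npz',p=s['eef_pos'],r=s['ee_rot'])
```

```text
[ 0.54976354 -0.35974896  0.33771502] [ 3.14028903e+00 -1.16813790e-03 -3.09928663e+00] [ 0.027 -0.019 -0.003  0.001 -0.001 -0.003]
```

View pics/w10.png

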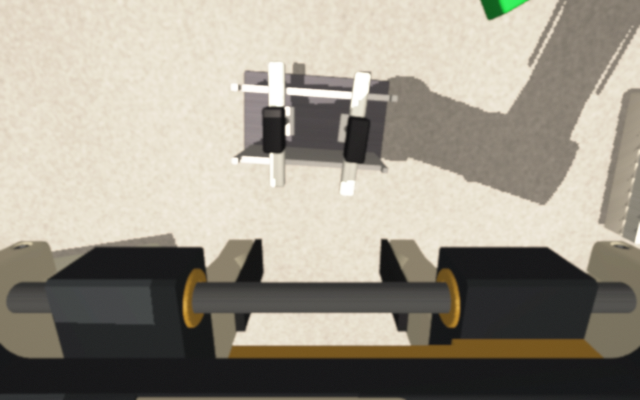

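The stand is seen from above. The left bar runs (276,64)–(278,185) with its grip at (274,130). The right bar runs (362,75)–(347,192) with its grip at (357,139). The two are not quite parallel, so I'll measure each.

Run:
```python
import cv2
im=cv2.imread('pics/w10.png');cv2.imwrite('pics/w10z.png',cv2.resize(im[55:205,220:410],None,fx=4,fy=4,interpolation=2))
```

```text
(no output)
```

View pics/w10z.png

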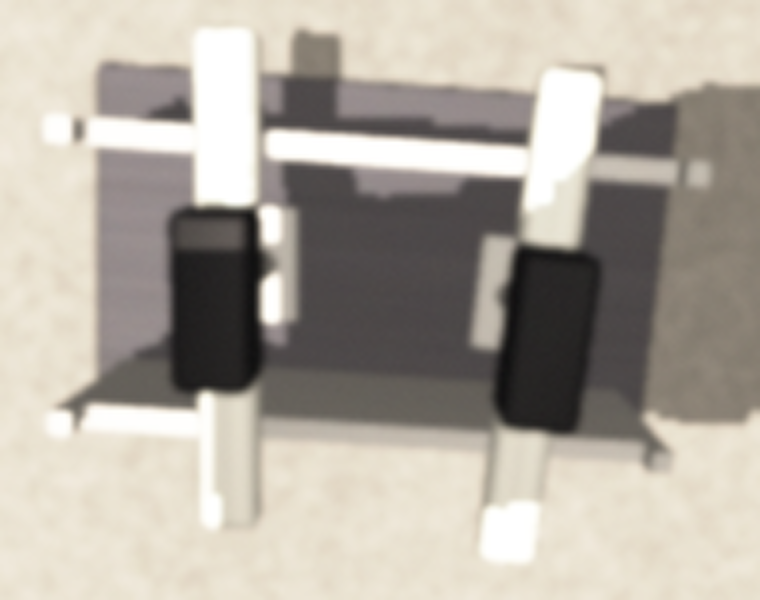

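```bash
python3 - <<'E'
from h import *
z=np.load('w10.npz'); e=ext('wrist',dict(eef_pos=z['p'],ee_rot=z['r']))
f=lambda p,h:plane(e,(p[0]/4+220,p[1]/4+55),h)[:2]
def yaw(a,b): d=b-a; return np.arctan2(d[1],d[0])
print('L bar',f((193,30),.114).round(4),f((200,525),.114).round(4),np.linalg.norm(f((193,30),.114)-f((200,525),.114)),yaw(f((193,30),.114),f((200,525),.114)))
print('R bar',f((602,70),.114).round(4),f((540,560),.114).round(4),np.linalg.norm(f((602,70),.114)-f((540,560),.114)),yaw(f((602,70),.114),f((540,560),.114)))
for n,c in (('Lblk',[(171,208),(258,206),(262,386),(175,389)]),('Rblk',[(515,250),(600,254),(577,430),(498,424)])):
    P=np.array([f(p,.146) for p in c]); print(n,P.round(4).tolist(),P.mean(0).round(4),yaw(P[0],P[3]),yaw(P[1],P[2]))
# bar midpoints
for n,a,b in (('L',(225,30),(229,525)),('R',(573,68),(511,562))): print(n,(f(a,.114)/2+f(b,.114)/2).round(4))
# height check with side/scene: grips
D=ext('side');S=ext('scene');W=e
c=lambda p:(p[0]/4+220,p[1]/4+55)
cs=lambda p:(p[0]/2.9+180,p[1]/2.9+120); cd=lambda p:(p[0]/2.9+190,p[1]/2.9+120)
for n,w,b in (('Lbar farend',(229,525),(616,98)),):
    pass
E
python3 -c "
import cv2
a=cv2.imread('pics/side9.png');cv2.imwrite('pics/s9st.png',cv2.resize(a[130:205,380:460],None,fx=7,fy=7,interpolation=2))"
```

```text
L bar [ 0.4421 -0.4166] [ 0.5692 -0.415 ] 0.12705771411269678 0.012942774279220862
R bar [ 0.447  -0.3145] [ 0.5752 -0.3207] 0.1283478556500192 -0.04797200709421282
Lblk [[0.4837, -0.4171], [0.4823, -0.3968], [0.5246, -0.3953], [0.5263, -0.4165]] [ 0.5042 -0.4064] 0.015853908202576737 0.034857660257934596
Rblk [[0.4898, -0.336], [0.4898, -0.3158], [0.5322, -0.3178], [0.5315, -0.3373]] [ 0.5108 -0.3267] -0.03244127363782241 -0.047612919408151565
L [ 0.5053 -0.4078]
R [ 0.5115 -0.3252]
```

View pics/s9st.png

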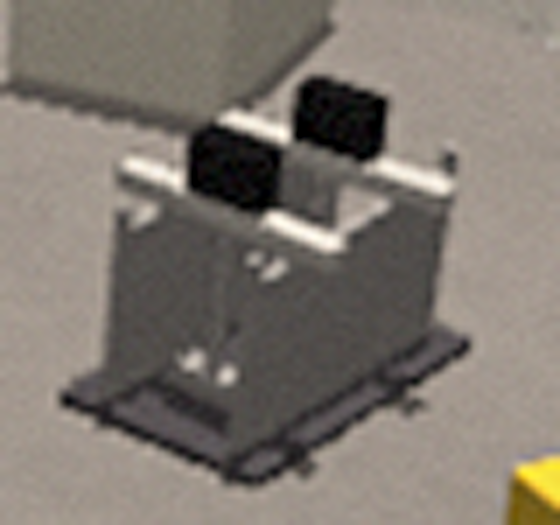

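Block centre heights triangulated earlier at 0.131–0.132, matching the text (0.130). Taking the right stud first, at (0.511,-0.326) with bar yaw about -0.045.

```bash
python3 d.py 0.511 -0.326 0.20 -3.187
```

```text
t 16.2 [ 0.55   -0.3591  0.3382] [ 3.1405e+00 -5.0000e-04 -3.0983e+00] w 0.0597 F [-0.1 -0.2 -0.6] q [-0.28  0.29  0.11 -0.   -1.4  -1.24]
[0.0375 0.0346 0.1383] [ 0.06 -0.03  5.08]
```

Call:
jog_arm(
  motion=[
    [[0.0375, 0.0346, 0.04, 0.06, 0, 5.08, 0.05], [0.0375, 0.0346, 0.08, 0.06, 0, 5.08, 0.05], [0.0375, 0.0346, 0.12, 0.06, 0, 5.08, 0.05], [0.0375, 0.0346, 0.138, 0.06, 0, 5.08, 0.05], [0.0375, 0.0346, 0.138, 0.06, 0, 5.08, 0.05], [0.0375, 0.0346, 0.138, 0.06, 0, 5.08, 0.05]],
  ],
)

```text
t: 16.8
eef_pos: [0.5118, -0.3253, 0.2013]
ee_rot: [-3.141, 0.0, 3.098]
force: [0.0, -0.2, 1.1]
width: 0.0501
```

```bash
python3 d.py 0.511 -0.326 0.138 -3.187;python3 -c "
from h import *
im,s=grab('wrist','w11')"
```

```text
t 16.8 [ 0.5118 -0.3253  0.2013] [-3.1409e+00  2.0000e-04  3.0984e+00] w 0.0501 F [ 0.  -0.2  1.1] q [-0.24  0.28 -0.21  0.   -1.08 -1.37]
[ 0.0008 -0.0007  0.0633] [-0.04  0.01  0.13]
```

View pics/w11.png

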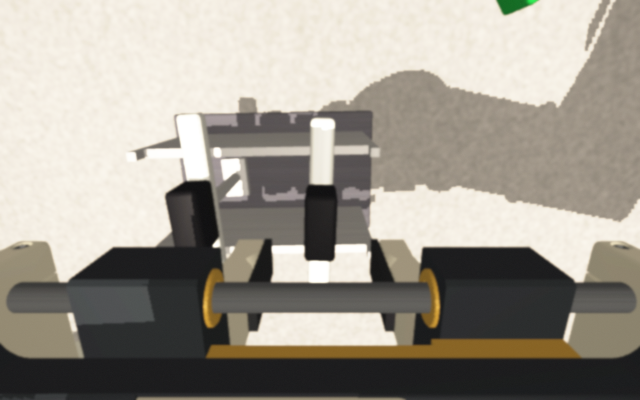

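The block is centred (columns 305–336) and its bar is straight in the image. Descending and gripping.

Call:
jog_arm(
  motion=[
    [[0.0008, -0.0007, 0.03, 0, 0, 0.1, 0.05], [0.0008, -0.0007, 0.055, 0, 0, 0.1, 0.05], [0.0008, -0.0007, 0.063, 0, 0, 0.1, 0.05], [0.0008, -0.0007, 0.063, 0, 0, 0.1, 0.05], [0.0008, -0.0007, 0.063, 0, 0, 0.1, 0.01], [0.0008, -0.0007, 0.063, 0, 0, 0.1, 0.01], [0.0008, -0.0007, 0.063, 0, 0, 0.1, 0.01], [0.0008, -0.0007, 0.063, 0, 0, 0.1, 0.01]],
  ],
  newtons=40,
)

```text
t: 17.65
eef_pos: [0.5118, -0.3265, 0.1398]
ee_rot: [-3.14, 0.003, 3.096]
force: [-0.2, 0.6, -0.3]
width: 0.0235
```

Call:
jog_arm(
  motion=[
    [[0, 0, 0, 0, 0, 0, 0.01], [0, 0, 0, 0, 0, 0, 0.01], [0, 0, 0, 0, 0, 0, 0.01]],
  ],
)

```text
t: 17.95
eef_pos: [0.5116, -0.3264, 0.1398]
ee_rot: [-3.14, 0.002, 3.096]
force: [-1.2, 0.2, 0.4]
width: 0.0195
```

```bash
python3 d.py 0.511 -0.326 0.138 -3.187;python3 -c "
from h import *
im,s=grab('wrist','w12')"
```

```text
t 17.95 [ 0.5116 -0.3264  0.1398] [-3.1404e+00  2.5000e-03  3.0962e+00] w 0.0195 F [-1.2  0.2  0.4] q [-0.25  0.34 -0.29  0.   -0.94 -1.37]
[0.0006 0.0004 0.0018] [-0.07  0.14  0.  ]
```

View pics/w12.png

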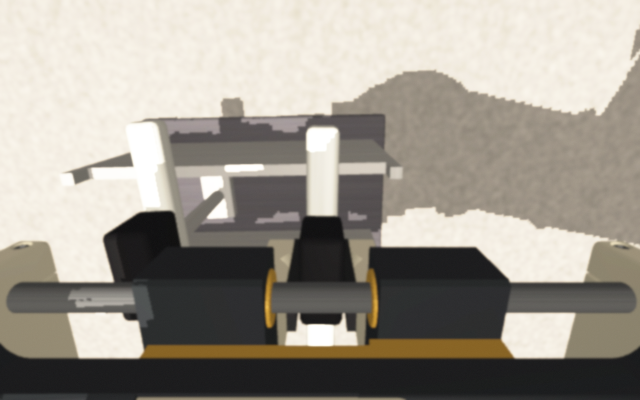

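Run:
```python
from h import *
m=optics.camera_model('wrist');e=(m['mtx'],m['mount'][:3,:3],m['mount'][:3,3])
for r in (126,127,128): print('bar',r,plane(e,(322,r),.0258).round(4))
for r in (215,217,219): print('blk',r,plane(e,(322,r),-.0062).round(4))
im=cv2.imread('pics/w12.png');cv2.imwrite('pics/w12z.png',cv2.resize(im[110:260,260:390],None,fx=4,fy=4))
```

```text
bar 126 [0.0657 0.0001 0.0258]
bar 127 [0.0653 0.0001 0.0258]
bar 128 [0.0648 0.0001 0.0258]
blk 215 [ 0.0329  0.     -0.0062]
blk 217 [ 0.0321  0.     -0.0062]
blk 219 [ 0.0312  0.     -0.0062]
```

View pics/w12z.png

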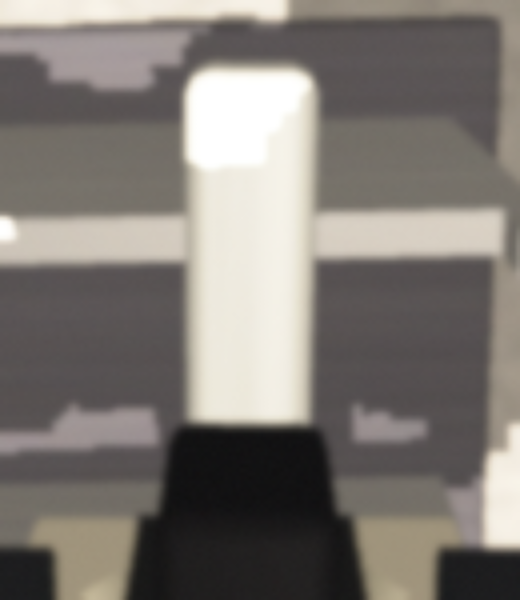

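Call:
jog_arm(
  motion=[
    [[0, 0, -0.01, 0, 0, 0, 0.01], [0, 0, -0.04, 0, 0, 0, 0.01], [0, 0, -0.08, 0, 0, 0, 0.01], [0, 0, -0.12, 0, 0, 0, 0.01], [0, 0, -0.16, 0, 0, 0, 0.01], [0, 0, -0.16, 0, 0, 0, 0.01], [0, 0, -0.16, 0, 0, 0, 0.01]],
  ],
)

```text
t: 18.7
eef_pos: [0.5113, -0.3261, 0.301]
ee_rot: [-3.14, 0.005, 3.096]
force: [-0.7, 0.2, -3.8]
width: 0.0198
```

```bash
python3 d.py 0.5414 0.0837 0.29 -1.469;python3 -c "
from h import *
im,s=grab('wrist','w13')
im,s=grab('side','s13');im,s=grab('scene','c13')"
```

```text
t 18.7 [ 0.5113 -0.3261  0.301 ] [-3.1403  0.0048  3.0961] w 0.0198 F [-0.7  0.2 -3.8] q [-0.25  0.22 -0.07  0.   -1.28 -1.37]
[-0.0113  0.4108  0.0105] [ -0.29   0.14 -98.44]
```

View pics/s13.png

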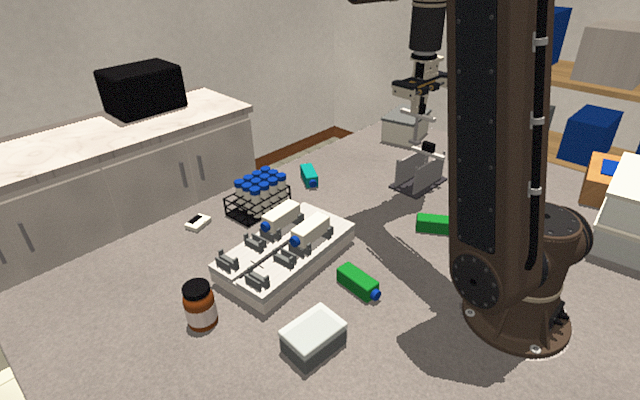

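View pics/w13.png

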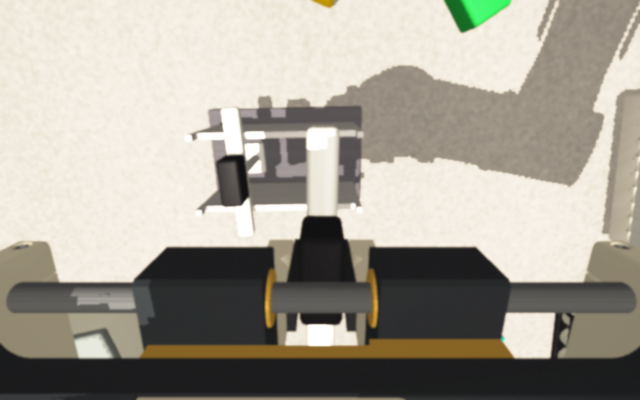

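The stud is lifted clean and upright; bar end at tool x 65 mm, so the stem is under the TCP within about 0.5 mm. The other stud stays on the stand. Carrying to the window.

Call:
jog_arm(
  motion=[
    [[-0.002, 0.05, 0.005, 0, 0, -12, 0.01], [-0.004, 0.1, 0.01, 0, 0, -24, 0.01], [-0.006, 0.15, 0.01, 0, 0, -36, 0.01], [-0.008, 0.2, 0.01, 0, 0, -48, 0.01], [-0.01, 0.25, 0.01, 0, 0, -60, 0.01], [-0.011, 0.3, 0.01, 0, 0, -72, 0.01], [-0.011, 0.35, 0.01, 0, 0, -84, 0.01], [-0.011, 0.39, 0.01, 0, 0, -98.4, 0.01]],
  ],
)

```text
t: 19.65
eef_pos: [0.5384, 0.0656, 0.2868]
ee_rot: [3.14, -0.002, -1.98]
force: [1.2, -0.4, -3.5]
width: 0.02
```

```bash
python3 d.py 0.5414 0.0837 0.29 -1.469
```

```text
t 19.65 [0.5384 0.0656 0.2868] [ 3.1399e+00 -1.7000e-03 -1.9800e+00] w 0.02 F [ 1.2 -0.4 -3.5] q [ 0.48  0.12 -0.22 -0.   -1.24 -0.89]
[-0.0178  0.0045 -0.0032] [  0.12  -0.07 -29.28]
```

Call:
jog_arm(
  motion=[
    [[-0.0178, 0.0045, 0, 0.1, 0, -29.3, 0.01], [-0.0178, 0.0045, 0, 0.1, 0, -29.3, 0.01], [-0.0178, 0.0045, 0, 0.1, 0, -29.3, 0.01], [-0.0178, 0.0045, 0, 0.1, 0, -29.3, 0.01], [-0.0178, 0.0045, 0, 0.1, 0, -29.3, 0.01], [-0.0178, 0.0045, 0, 0.1, 0, -29.3, 0.01]],
  ],
)

```text
t: 20.25
eef_pos: [0.541, 0.0835, 0.2859]
ee_rot: [3.139, -0.002, -1.471]
force: [-0.8, -0.6, -2.8]
width: 0.0201
```

```bash
python3 d.py 0.5414 0.0837 0.205 -1.469
```

```text
t 20.25 [0.541  0.0835 0.2859] [ 3.1394e+00 -1.7000e-03 -1.4709e+00] w 0.0201 F [-0.8 -0.6 -2.8] q [ 0.51  0.13 -0.21  0.   -1.24 -0.41]
[-0.0003 -0.0006  0.0809] [ 0.13 -0.1  -0.11]
```

Call:
jog_arm(
  motion=[
    [[-0.0003, -0.0006, 0.03, 0.1, -0.1, -0.1, 0.01], [-0.0003, -0.0006, 0.055, 0.1, -0.1, -0.1, 0.01], [-0.0003, -0.0006, 0.075, 0.1, -0.1, -0.1, 0.01], [-0.0003, -0.0006, 0.081, 0.1, -0.1, -0.1, 0.01], [-0.0003, -0.0006, 0.081, 0.1, -0.1, -0.1, 0.01], [-0.0003, -0.0006, 0.081, 0.1, -0.1, -0.1, 0.01]],
  ],
)

```text
t: 20.85
eef_pos: [0.5421, 0.0838, 0.2059]
ee_rot: [-3.141, 0.0, -1.47]
force: [0.5, 0.4, -2.1]
width: 0.0195
```

```bash
python3 d.py 0.5414 0.0837 0.175 -1.469;python3 -c "
from h import *
im,s=grab('wrist','w14')
for n,(a,b,c,d) in dict(side=(180,260,270,370),scene=(190,270,290,380)).items():
  im,s=grab(n,n+'14'); cv2.imwrite('pics/'+n+'14z.png',cv2.resize(im[a:b,c:d],None,fx=6,fy=6,interpolation=2))"
```

```text
t 20.85 [0.5421 0.0838 0.2059] [-3.1409e+00  1.0000e-04 -1.4697e+00] w 0.0195 F [ 0.5  0.4 -2.1] q [ 0.51  0.18 -0.33  0.   -1.06 -0.41]
[0.0001 0.0007 0.0309] [-0.04  0.   -0.04]
```

View pics/side14z.png

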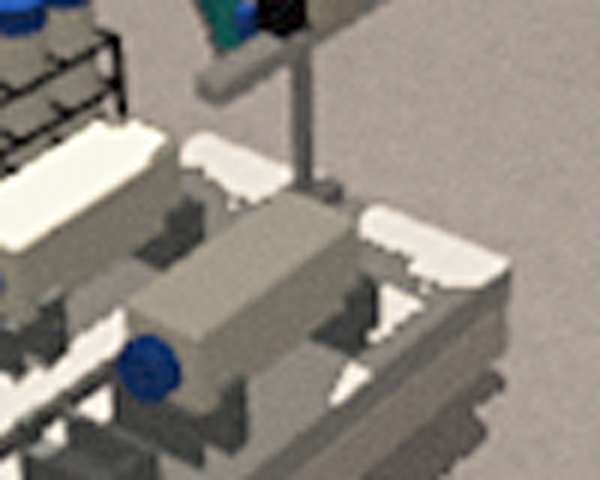

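View pics/scene14z.png

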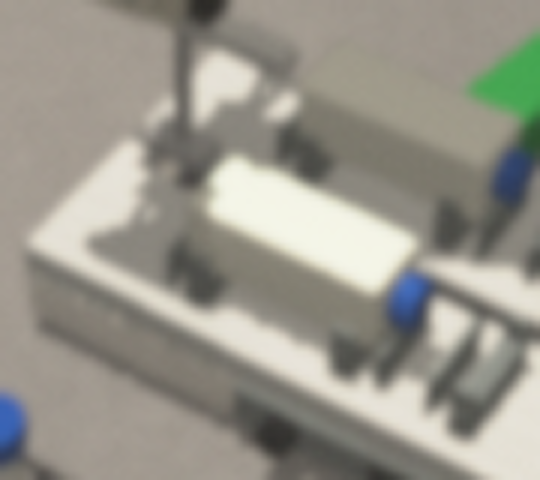

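View pics/w14.png

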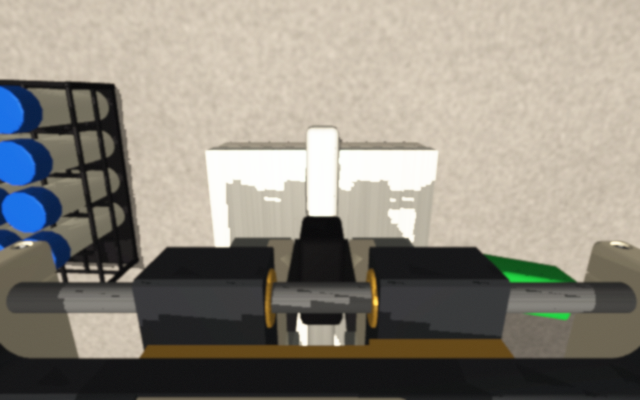

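The head hangs just over the window, and the bar at column 322 is centred on the deck (edges 207 and 437). Lowering in slices, watching the force.

Call:
jog_arm(
  motion=[
    [[0, 0.0005, 0.006, 0, 0, 0, 0.01], [0, 0.0005, 0.012, 0, 0, 0, 0.01], [0, 0.0005, 0.016, 0, 0, 0, 0.01], [0, 0.0005, 0.018, 0, 0, 0, 0.01], [0, 0.0005, 0.018, 0, 0, 0, 0.01]],
  ],
)

```text
t: 21.5
eef_pos: [0.5413, 0.0838, 0.1875]
ee_rot: [-3.141, 0.0, -1.469]
force: [-0.6, 0.2, -3.1]
width: 0.0199
```

```bash
python3 d.py 0.5414 0.0837 0.175 -1.469
```

```text
t 21.5 [0.5413 0.0838 0.1875] [-3.1411e+00  3.0000e-04 -1.4694e+00] w 0.0199 F [-0.6  0.2 -3.1] q [ 0.51  0.2  -0.36 -0.   -1.01 -0.41]
[ 0.0001 -0.0001  0.0125] [-0.03  0.01 -0.02]
```

Call:
jog_arm(
  motion=[
    [[0, 0, 0.005, 0, 0, 0, 0.01], [0, 0, 0.009, 0, 0, 0, 0.01], [0, 0, 0.0115, 0, 0, 0, 0.01], [0, 0, 0.0115, 0, 0, 0, 0.01], [0, 0, 0.0115, 0, 0, 0, 0.01]],
  ],
)

```text
t: 22.0
eef_pos: [0.5414, 0.0838, 0.176]
ee_rot: [-3.141, 0.0, -1.469]
force: [-0.1, -0.1, -3.6]
width: 0.0198
```

```bash
python3 d.py 0.5155 0.3373 0.1755 -1.469
```

```text
t 22.0 [0.5414 0.0838 0.176 ] [-3.1411e+00  2.0000e-04 -1.4693e+00] w 0.0198 F [-0.1 -0.1 -3.6] q [ 0.51  0.21 -0.37  0.   -0.99 -0.41]
[-2.548e-01  1.000e-04  6.000e-04] [-0.03  0.01 -0.02]
```

Head fully in the channel. Sliding in parts with force checks.

Call:
jog_arm(
  motion=[
    [[-0.008, 0, 0.0005, 0, 0, 0, 0.01], [-0.018, 0, 0.0005, 0, 0, 0, 0.01], [-0.028, 0, 0.0005, 0, 0, 0, 0.01], [-0.038, 0, 0.0005, 0, 0, 0, 0.01], [-0.048, 0, 0.0005, 0, 0, 0, 0.01], [-0.058, 0, 0.0005, 0, 0, 0, 0.01], [-0.068, 0, 0.0005, 0, 0, 0, 0.01]],
  ],
)

```text
t: 22.7
eef_pos: [0.5344, 0.1525, 0.1755]
ee_rot: [-3.141, 0.0, -1.469]
force: [0.3, -0.9, -2.8]
width: 0.0195
```

```bash
python3 d.py 0.5155 0.3373 0.1755 -1.469
```

```text
t 22.7 [0.5344 0.1525 0.1755] [-3.1412e+00  1.0000e-04 -1.4690e+00] w 0.0195 F [ 0.3 -0.9 -2.8] q [ 0.63  0.22 -0.36  0.   -0.99 -0.53]
[-0.1858 -0.      0.    ] [-0.02  0.01  0.  ]
```

Call:
jog_arm(
  motion=[
    [[-0.012, 0, 0, 0, 0, 0, 0.01], [-0.026, 0, 0, 0, 0, 0, 0.01], [-0.04, 0, 0, 0, 0, 0, 0.01], [-0.054, 0, 0, 0, 0, 0, 0.01], [-0.068, 0, 0, 0, 0, 0, 0.01], [-0.08, 0, 0, 0, 0, 0, 0.01], [-0.09, 0, 0, 0, 0, 0, 0.01], [-0.1, 0, 0, 0, 0, 0, 0.01]],
  ],
)

```text
t: 23.5
eef_pos: [0.5241, 0.2528, 0.1755]
ee_rot: [-3.141, 0.0, -1.469]
force: [1.4, 0.2, -3.2]
width: 0.0199
```

```bash
python3 d.py 0.5155 0.3373 0.1755 -1.469
```

```text
t 23.5 [0.5241 0.2528 0.1755] [-3.1413  0.     -1.4689] w 0.0199 F [ 1.4  0.2 -3.2] q [ 0.79  0.26 -0.3   0.   -1.01 -0.68]
[-0.0849 -0.0001 -0.    ] [-0.02  0.    0.  ]
```

Call:
jog_arm(
  motion=[
    [[-0.012, 0, 0, 0, 0, 0, 0.01], [-0.026, 0, 0, 0, 0, 0, 0.01], [-0.04, 0, 0, 0, 0, 0, 0.01], [-0.054, 0, 0, 0, 0, 0, 0.01], [-0.068, 0, 0, 0, 0, 0, 0.01], [-0.08, 0, 0, 0, 0, 0, 0.01], [-0.085, 0, 0, 0, 0, 0, 0.01], [-0.085, 0, 0, 0, 0, 0, 0.01]],
  ],
)

```text
t: 24.3
eef_pos: [0.5152, 0.3381, 0.1753]
ee_rot: [-3.141, -0.0, -1.468]
force: [0.6, 0.4, -3.1]
width: 0.0197
```

```bash
python3 d.py 0.5155 0.3373 0.1755 0.102;python3 -c "
from h import *
im,s=grab('wrist','w15')"
```

```text
t 24.3 [0.5152 0.3381 0.1753] [-3.1415e+00 -2.0000e-04 -1.4682e+00] w 0.0197 F [ 0.6  0.4 -3.1] q [ 0.9   0.32 -0.22  0.   -1.03 -0.79]
[ 0.0008 -0.0002 -0.0002] [ 0.000e+00 -1.000e-02 -8.996e+01]
```

View pics/w15.png

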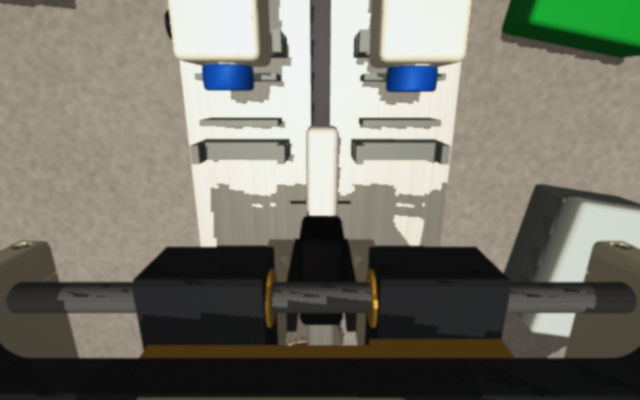

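The far ticks at (300,202) and (342,202) lie at tool x ≈ 0, so the stud is at the station. Turning a quarter turn.

Call:
jog_arm(
  motion=[
    [[0.0008, 0, 0, 0, 0, -7, 0.01], [0.0008, 0, 0, 0, 0, -14, 0.01], [0.0008, 0, 0, 0, 0, -21, 0.01], [0.0008, 0, 0, 0, 0, -28, 0.01], [0.0008, 0, 0, 0, 0, -35, 0.01], [0.0008, 0, 0, 0, 0, -42, 0.01], [0.0008, 0, 0, 0, 0, -45, 0.01]],
  ],
)

```text
t: 25.05
eef_pos: [0.5154, 0.3359, 0.1754]
ee_rot: [3.141, -0.0, -0.679]
force: [0.5, -0.1, -2.8]
width: 0.0197
```

```bash
python3 d.py 0.5155 0.3373 0.1755 0.102
```

```text
t 25.05 [0.5154 0.3359 0.1754] [ 3.1412e+00 -2.0000e-04 -6.7930e-01] w 0.0197 F [ 0.5 -0.1 -2.8] q [ 0.89  0.32 -0.22  0.   -1.03 -0.  ]
[-0.0008 -0.0012 -0.0001] [ 3.000e-02  0.000e+00 -4.476e+01]
```

Call:
jog_arm(
  motion=[
    [[-0.0008, -0.001, 0, 0, 0, -7, 0.01], [-0.0008, -0.0012, 0, 0, 0, -14, 0.01], [-0.0008, -0.0012, 0, 0, 0, -21, 0.01], [-0.0008, -0.0012, 0, 0, 0, -28, 0.01], [-0.0008, -0.0012, 0, 0, 0, -35, 0.01], [-0.0008, -0.0012, 0, 0, 0, -42, 0.01], [-0.0008, -0.0012, 0, 0, 0, -44.8, 0.01], [-0.0008, -0.0012, 0, 0, 0, -44.8, 0.01]],
  ],
)

```text
t: 25.85
eef_pos: [0.5156, 0.3367, 0.1755]
ee_rot: [3.141, 0.0, 0.103]
force: [-0.4, 0.3, -2.8]
width: 0.0196
```

```bash
python3 d.py 0.5155 0.3373 0.1740 0.102;python3 -c "
from h import *
im,s=grab('wrist','w16')
im,s=grab('side','s16')"
```

```text
t 25.85 [0.5156 0.3367 0.1755] [3.1412e+00 2.0000e-04 1.0260e-01] w 0.0196 F [-0.4  0.3 -2.8] q [ 0.9   0.32 -0.22  0.   -1.03  0.78]
[-0.     -0.0006  0.0015] [0.02 0.01 0.03]
```

View pics/s16.png

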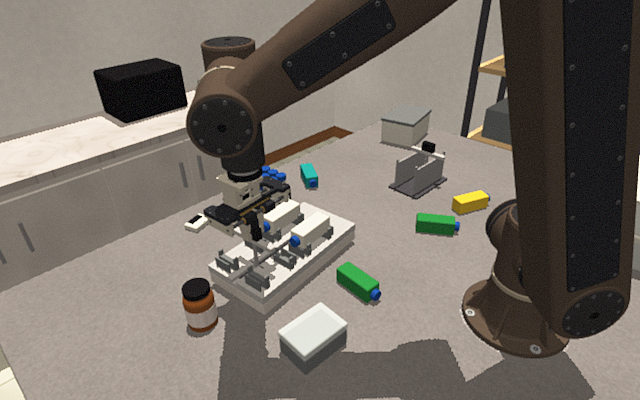

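View pics/w16.png

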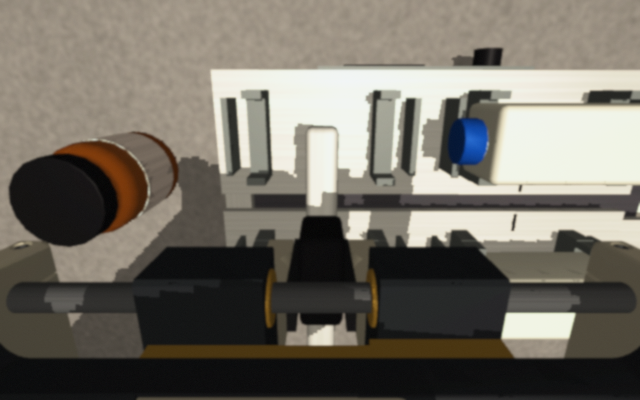

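The bar lies square across the far pair. Setting down and releasing.

Call:
jog_arm(
  motion=[
    [[0, -0.0006, 0.001, 0, 0, 0, 0.01], [0, -0.0006, 0.0015, 0, 0, 0, 0.01], [0, -0.0006, 0.002, 0, 0, 0, 0.01], [0, -0.0006, 0.002, 0, 0, 0, 0.01]],
  ],
)

```text
t: 26.35
eef_pos: [0.5156, 0.3374, 0.1739]
ee_rot: [3.141, -0.0, 0.1]
force: [-1.2, -0.7, 1.7]
width: 0.0198
```

Call:
jog_arm(
  motion=[
    [[0, 0, 0, 0, 0, 0, 0.04], [0, 0, 0, 0, 0, 0, 0.04], [0, 0, 0, 0, 0, 0, 0.04], [0, 0, 0, 0, 0, 0, 0.04], [0, 0, 0, 0, 0, 0, 0.04]],
  ],
)

```text
t: 26.85
eef_pos: [0.5157, 0.3375, 0.1739]
ee_rot: [3.141, -0.0, 0.1]
force: [0.3, -0.8, -0.7]
width: 0.0395
```

Call:
jog_arm(
  motion=[
    [[0, 0, -0.02, 0, 0, 0, 0.04], [0, 0, -0.05, 0, 0, 0, 0.04], [0, 0, -0.09, 0, 0, 0, 0.04], [0, 0, -0.13, 0, 0, 0, 0.04], [0, 0, -0.13, 0, 0, 0, 0.04]],
  ],
)

```text
t: 27.35
eef_pos: [0.5178, 0.3389, 0.3106]
ee_rot: [-3.136, -0.009, 0.101]
force: [0.4, -0.7, 0.4]
width: 0.0401
```

```bash
python3 d.py 0.55 -0.43 0.31 -3.12;python3 -c "
from h import *
im,s=grab('wrist','w17');np.savez('w17.npz',p=s['eef_pos'],r=s['ee_rot'])
im,s=grab('side','s17');im,s=grab('scene','c17')"
```

```text
t 27.35 [0.5178 0.3389 0.3106] [-3.1364 -0.0089  0.1009] w 0.0401 F [ 0.4 -0.7  0.4] q [ 0.9   0.23 -0.03  0.   -1.3   0.77]
[-0.0454  0.7683 -0.0038] [   0.76   -0.49 -175.45]
```

View pics/w17.png

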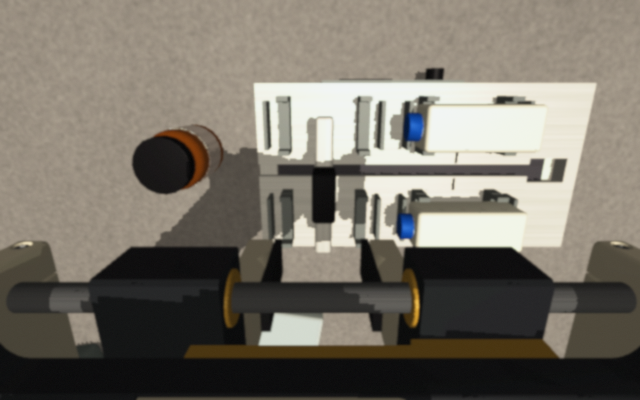

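Stud 1 stands square at the far ticks. Going for the second stud with yaw near 0 (half-turn equivalent, less wrist travel).

```bash
python3 d.py 0.48 -0.40 0.31 0.02
```

```text
t 27.5 [0.5153 0.3374 0.3036] [3.1416e+00 1.0000e-04 1.0020e-01] w 0.0399 F [-0.5  0.6 -0.8] q [ 0.9   0.23 -0.04 -0.   -1.3   0.77]
[-0.1089  0.7302 -0.0064] [0.   0.01 4.6 ]
```

Call:
jog_arm(
  motion=[
    [[-0.007, 0.05, -0.006, 0, 0, 0, 0.05], [-0.021, 0.14, -0.006, 0, 0, 1, 0.05], [-0.035, 0.23, -0.006, 0, 0, 1, 0.05], [-0.048, 0.32, -0.006, 0, 0, 2, 0.05], [-0.062, 0.41, -0.006, 0, 0, 3, 0.05], [-0.075, 0.5, -0.006, 0, 0, 3, 0.05], [-0.09, 0.6, -0.006, 0, 0, 4, 0.05], [-0.109, 0.73, -0.006, 0, 0, 4.6, 0.05]],
  ],
)

```text
t: 28.3
eef_pos: [0.4947, -0.0636, 0.3084]
ee_rot: [3.141, 0.002, 0.02]
force: [1.9, 0.2, 0.2]
width: 0.05
```

```bash
python3 d.py 0.48 -0.40 0.31 0.02
```

```text
t 28.3 [ 0.4947 -0.0636  0.3084] [3.1413e+00 1.9000e-03 1.9700e-02] w 0.05 F [1.9 0.2 0.2] q [ 0.27  0.03 -0.27 -0.   -1.28  1.32]
[-0.0213  0.336  -0.0014] [ 0.01  0.11 -0.02]
```

Call:
jog_arm(
  motion=[
    [[-0.003, 0.05, 0, 0, 0.1, 0, 0.05], [-0.006, 0.1, 0, 0, 0.1, 0, 0.05], [-0.01, 0.15, 0, 0, 0.1, 0, 0.05], [-0.013, 0.2, 0, 0, 0.1, 0, 0.05], [-0.016, 0.25, 0, 0, 0.1, 0, 0.05], [-0.02, 0.3, 0, 0, 0.1, 0, 0.05], [-0.021, 0.336, 0, 0, 0.1, 0, 0.05], [-0.021, 0.336, 0, 0, 0.1, 0, 0.05]],
  ],
)

```text
t: 29.1
eef_pos: [0.479, -0.4037, 0.3054]
ee_rot: [-3.14, 0.005, 0.015]
force: [0.0, 0.3, -0.8]
width: 0.0499
```

Run:
```python
from h import *
im,s=grab('wrist','w18'); print(s['eef_pos'],s['ee_rot'],s['qd'].round(3)); np.savez('w18.npz',p=s['eef_pos'],r=s['ee_rot'])
cv2.imwrite('pics/w18z.png',cv2.resize(im[20:240,220:420],None,fx=2.7,fy=2.7,interpolation=2))
```

```text
[ 0.47898224 -0.40368169  0.30536966] [-3.14033732  0.00460571  0.01541779] [ 0.057 -0.04  -0.042 -0.019  0.004 -0.06 ]
```

View pics/w18z.png

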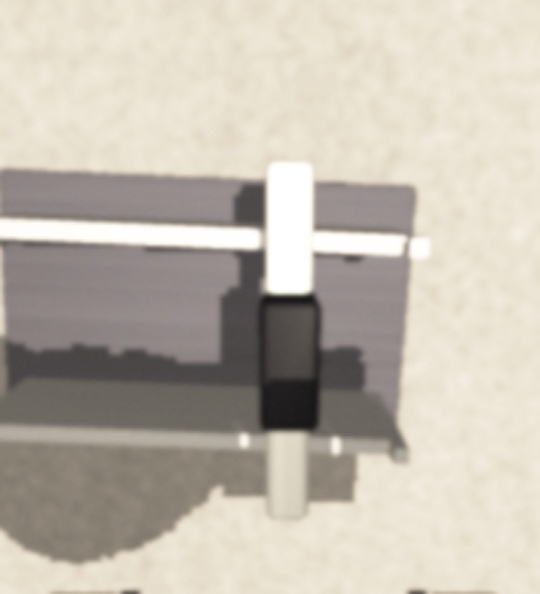

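```bash
python3 - <<'E'
from h import *
z=np.load('w18.npz'); e=ext('wrist',dict(eef_pos=z['p'],ee_rot=z['r']))
f=lambda p,h:plane(e,(p[0]/2.7+220,p[1]/2.7+20),h)[:2]
a,b=f((290.5,162),.114),f((288,520),.114); print(a,b,np.linalg.norm(a-b),(a+b)/2,np.arctan2(*(a-b)[::-1]))
c,d=f((291,297),.146),f((288.5,429),.146); print(c,d,np.linalg.norm(c-d),(c+d)/2)
E
python3 d.py 0.505 -0.407 0.205 0.013
```

```text
[ 0.56952457 -0.40837611] [ 0.44080166 -0.4103168 ] 0.12873753582827227 [ 0.50516311 -0.40934646] 0.015075315933637546
[ 0.52785807 -0.40893412] [ 0.48453618 -0.40908238] 0.04332214561502939 [ 0.50619712 -0.40900825]
t 29.15 [ 0.4792 -0.4018  0.3057] [-3.1399  0.0041  0.016 ] w 0.0501 F [-0.7  0.8 -0.6] q [-0.39  0.25 -0.01  0.   -1.31  1.97]
[0.0262 0.0057 0.1005] [-0.1   0.24  0.17]
```

The bar centre from both views is about (0.505,-0.408) with yaw 0.014. Going above it.

Call:
jog_arm(
  motion=[
    [[0.026, 0.007, 0.03, -0.1, 0.24, 0.1, 0.05], [0.026, 0.007, 0.06, -0.1, 0.24, 0.1, 0.05], [0.026, 0.007, 0.09, -0.1, 0.24, 0.1, 0.05], [0.026, 0.007, 0.1, -0.1, 0.24, 0.1, 0.05], [0.026, 0.007, 0.1, -0.1, 0.24, 0.1, 0.05], [0.026, 0.007, 0.1, -0.1, 0.24, 0.1, 0.05]],
  ],
)

```text
t: 29.75
eef_pos: [0.5055, -0.4082, 0.2068]
ee_rot: [3.141, -0.001, 0.015]
force: [-0.1, 0.1, 1.5]
width: 0.0502
```

```bash
python3 d.py 0.5052 -0.4083 0.1395 0.014;python3 -c "
from h import *
im,s=grab('wrist','w19')"
```

```text
t 29.75 [ 0.5055 -0.4082  0.2068] [ 3.1405e+00 -9.0000e-04  1.5200e-02] w 0.0502 F [-0.1  0.1  1.5] q [-0.38  0.34 -0.11  0.   -1.12  1.97]
[-0.0003 -0.      0.0673] [ 0.06 -0.05  0.07]
```

View pics/w19.png

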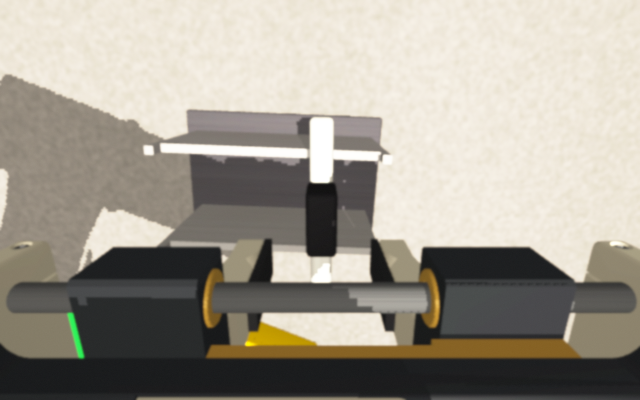

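The block is centred at column 321. Descending and gripping.

Call:
jog_arm(
  motion=[
    [[0, 0, 0.03, 0, 0, 0, 0.045], [0, 0, 0.055, 0, 0, 0, 0.045], [0, 0, 0.067, 0, 0, 0, 0.045], [0, 0, 0.067, 0, 0, 0, 0.045], [0, 0, 0.067, 0, 0, 0, 0.01], [0, 0, 0.067, 0, 0, 0, 0.01], [0, 0, 0.067, 0, 0, 0, 0.01], [0, 0, 0.067, 0, 0, 0, 0.01]],
  ],
  newtons=40,
)

```text
t: 30.6
eef_pos: [0.5062, -0.4086, 0.1413]
ee_rot: [3.14, -0.003, 0.015]
force: [-0.4, 0.5, 4.0]
width: 0.0193
```

Call:
jog_arm(
  motion=[
    [[0, 0, 0, 0, 0, 0, 0.01], [0, 0, 0, 0, 0, 0, 0.01], [0, 0, 0, 0, 0, 0, 0.01]],
  ],
)

```text
t: 30.9
eef_pos: [0.5061, -0.4085, 0.1413]
ee_rot: [3.14, -0.003, 0.015]
force: [0.3, 1.5, 0.3]
width: 0.0199
```

```bash
python3 d.py 0.5052 -0.4083 0.1395 0.014;python3 -c "
from h import *
im,s=grab('wrist','w20')
cv2.imwrite('pics/w20z.png',cv2.resize(im[110:260,260:390],None,fx=4,fy=4))
m=optics.camera_model('wrist');e=(m['mtx'],m['mount'][:3,:3],m['mount'][:3,3])
for r in (123,125,127,129): print('bar',r,plane(e,(322,r),.0258).round(4))
"
```

```text
t 30.9 [ 0.5061 -0.4085  0.1413] [ 3.1398e+00 -3.1000e-03  1.5000e-02] w 0.0199 F [0.3 1.5 0.3] q [-0.38  0.4  -0.19  0.   -0.98  1.97]
[-0.0009 -0.0002  0.0018] [ 0.1  -0.18  0.06]
bar 123 [0.0662 0.0009 0.0258]
bar 125 [0.0653 0.0009 0.0258]
bar 127 [0.0644 0.0009 0.0258]
bar 129 [0.0635 0.0009 0.0258]
```

View pics/w20z.png

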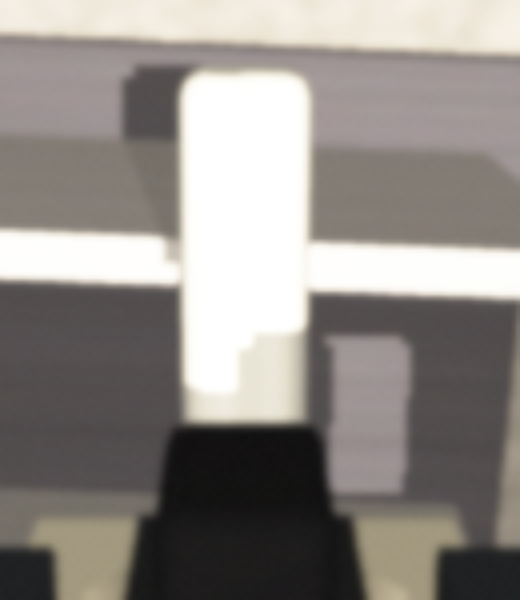

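Call:
jog_arm(
  motion=[
    [[0, 0, -0.01, 0, 0, 0, 0.01], [0, 0, -0.04, 0, 0, 0, 0.01], [0, 0, -0.08, 0, 0, 0, 0.01], [0, 0, -0.12, 0, 0, 0, 0.01], [0, 0, -0.155, 0, 0, 0, 0.01], [0, 0, -0.155, 0, 0, 0, 0.01], [0, 0, -0.155, 0, 0, 0, 0.01]],
  ],
)

```text
t: 31.65
eef_pos: [0.5057, -0.4082, 0.2974]
ee_rot: [3.139, -0.005, 0.015]
force: [-1.0, -0.5, -4.5]
width: 0.0201
```

```bash
python3 d.py 0.5415 0.0827 0.295 -1.469;python3 -c "
from h import *
im,s=grab('side','s21');im,s=grab('scene','c21')"
```

```text
t 31.65 [ 0.5057 -0.4082  0.2974] [ 3.1394 -0.005   0.0148] w 0.0201 F [-1.  -0.5 -4.5] q [-0.38  0.29  0.02  0.   -1.3   1.97]
[ 0.0431 -0.4903  0.0016] [-0.11 -0.32 85.02]
```

View pics/s21.png

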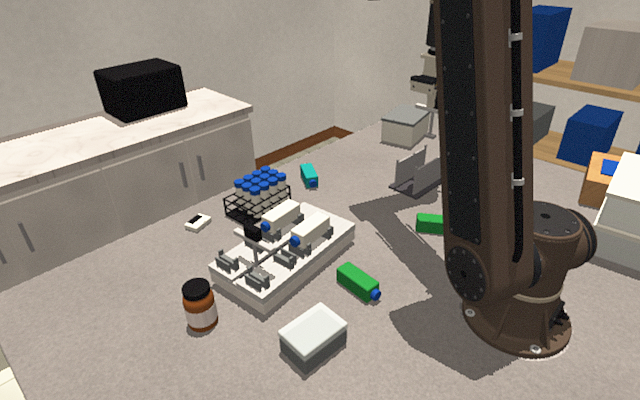

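The stud is free of the stand. The bottles and far stud (245,240) are unchanged. Carrying to the window.

Call:
jog_arm(
  motion=[
    [[0.004, -0.05, 0.002, 0, 0, 12, 0.01], [0.009, -0.11, 0.002, 0, 0, 24, 0.01], [0.014, -0.17, 0.002, 0, 0, 36, 0.01], [0.019, -0.23, 0.002, 0, 0, 48, 0.01], [0.025, -0.29, 0.002, 0, 0, 60, 0.01], [0.031, -0.35, 0.002, 0, 0, 72, 0.01], [0.037, -0.41, 0.002, 0, 0, 80, 0.01], [0.041, -0.465, 0.002, 0, 0, 85, 0.01]],
  ],
)

```text
t: 32.55
eef_pos: [0.5314, -0.0424, 0.2917]
ee_rot: [3.14, -0.0, -1.085]
force: [1.3, -0.1, -3.3]
width: 0.0196
```

```bash
python3 d.py 0.5415 0.0827 0.295 -1.469
```

```text
t 32.55 [ 0.5314 -0.0424  0.2917] [ 3.1403e+00 -3.0000e-04 -1.0851e+00] w 0.0196 F [ 1.3 -0.1 -3.3] q [ 0.29  0.1  -0.23  0.   -1.24  0.2 ]
[-0.1059 -0.0673 -0.0034] [ 0.07 -0.03 21.99]
```

Call:
jog_arm(
  motion=[
    [[-0.106, -0.0673, -0.003, 0, 0, 22, 0.01], [-0.106, -0.0673, -0.003, 0, 0, 22, 0.01], [-0.106, -0.0673, -0.003, 0, 0, 22, 0.01], [-0.106, -0.0673, -0.003, 0, 0, 22, 0.01], [-0.106, -0.0673, -0.003, 0, 0, 22, 0.01], [-0.106, -0.0673, -0.003, 0, 0, 22, 0.01]],
  ],
)

```text
t: 33.15
eef_pos: [0.5409, 0.0822, 0.2936]
ee_rot: [3.139, -0.001, -1.468]
force: [0.2, 0.1, -2.7]
width: 0.0201
```

```bash
python3 d.py 0.5415 0.0827 0.208 -1.469
```

```text
t 33.15 [0.5409 0.0822 0.2936] [ 3.1387e+00 -1.5000e-03 -1.4683e+00] w 0.0201 F [ 0.2  0.1 -2.7] q [ 0.51  0.12 -0.2   0.   -1.25 -0.41]
[-0.0006 -0.0009  0.0856] [ 0.17 -0.08  0.04]
```

Call:
jog_arm(
  motion=[
    [[-0.0005, -0.0008, 0.03, 0.1, 0, 0, 0.01], [-0.0005, -0.0008, 0.06, 0.1, 0, 0, 0.01], [-0.0005, -0.0008, 0.08, 0.1, 0, 0, 0.01], [-0.0005, -0.0008, 0.086, 0.1, 0, 0, 0.01], [-0.0005, -0.0008, 0.086, 0.1, 0, 0, 0.01], [-0.0005, -0.0008, 0.086, 0.1, 0, 0, 0.01]],
  ],
)

```text
t: 33.75
eef_pos: [0.5422, 0.0823, 0.2088]
ee_rot: [-3.141, -0.001, -1.469]
force: [0.9, 0.1, -3.3]
width: 0.0198
```

```bash
python3 d.py 0.5415 0.0827 0.19 -1.469; python3 -c "
from h import *
im,s=grab('wrist','w22')"
```

```text
t 33.75 [0.5422 0.0823 0.2088] [-3.1413e+00 -1.4000e-03 -1.4686e+00] w 0.0198 F [ 0.9  0.1 -3.3] q [ 0.51  0.18 -0.33  0.   -1.06 -0.41]
[-0.0005  0.0006  0.0188] [-0.02 -0.08  0.02]
```

View pics/w22.png

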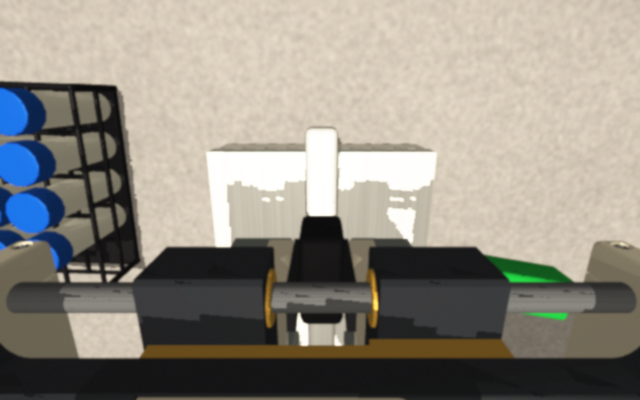

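The same picture as for the first stud, centred (bar at column 321, deck 208–436). Lowering.

Call:
jog_arm(
  motion=[
    [[-0.0005, 0.0005, 0.006, 0, 0, 0, 0.01], [-0.0005, 0.0005, 0.012, 0, 0, 0, 0.01], [-0.0005, 0.0005, 0.016, 0, 0, 0, 0.01], [-0.0005, 0.0005, 0.019, 0, 0, 0, 0.01], [-0.0005, 0.0005, 0.019, 0, 0, 0, 0.01]],
  ],
)

```text
t: 34.3
eef_pos: [0.5414, 0.0828, 0.1894]
ee_rot: [3.141, -0.001, -1.468]
force: [0.3, -0.6, -2.6]
width: 0.0196
```

Call:
jog_arm(
  motion=[
    [[0, 0, 0.005, 0, 0, 0, 0.01], [0, 0, 0.009, 0, 0, 0, 0.01], [0, 0, 0.0125, 0, 0, 0, 0.01], [0, 0, 0.0125, 0, 0, 0, 0.01], [0, 0, 0.0125, 0, 0, 0, 0.01]],
  ],
)

```text
t: 34.8
eef_pos: [0.5415, 0.0828, 0.1768]
ee_rot: [3.141, -0.002, -1.468]
force: [-1.1, -1.0, -2.4]
width: 0.0194
```

```bash
python3 d.py 0.5309 0.187 0.177 -1.469
```

```text
t 34.8 [0.5415 0.0828 0.1768] [ 3.1413e+00 -1.6000e-03 -1.4684e+00] w 0.0194 F [-1.1 -1.  -2.4] q [ 0.51  0.21 -0.37  0.   -0.99 -0.41]
[-1.047e-01 -1.000e-04 -4.000e-04] [ 0.01 -0.09  0.03]
```

Call:
jog_arm(
  motion=[
    [[-0.01, 0, 0, 0, 0, 0, 0.01], [-0.022, 0, 0, 0, 0, 0, 0.01], [-0.034, 0, 0, 0, 0, 0, 0.01], [-0.046, 0, 0, 0, 0, 0, 0.01], [-0.058, 0, 0, 0, 0, 0, 0.01], [-0.07, 0, 0, 0, 0, 0, 0.01], [-0.08, 0, 0, 0, 0, 0, 0.01], [-0.088, 0, 0, 0, 0, 0, 0.01]],
  ],
)

```text
t: 35.6
eef_pos: [0.5323, 0.1714, 0.1766]
ee_rot: [3.141, -0.002, -1.468]
force: [-0.6, -0.0, -3.1]
width: 0.0196
```

```bash
python3 d.py 0.5309 0.187 0.177 -1.469
```

```text
t 35.6 [0.5323 0.1714 0.1766] [ 3.1413e+00 -1.6000e-03 -1.4678e+00] w 0.0196 F [-0.6 -0.  -3.1] q [ 0.66  0.23 -0.35  0.   -1.   -0.56]
[-0.0156 -0.0002 -0.0004] [ 0.02 -0.09  0.07]
```

Call:
jog_arm(
  motion=[
    [[-0.008, 0, 0, 0, 0, 0, 0.01], [-0.0156, 0, 0, 0, 0, 0, 0.01], [-0.0156, 0, 0, 0, 0, 0, 0.01]],
  ],
)

```text
t: 35.9
eef_pos: [0.5308, 0.1878, 0.1766]
ee_rot: [3.141, -0.002, -1.467]
force: [0.2, -0.1, -2.5]
width: 0.0199
```

```bash
python3 d.py 0.5318 0.1881 0.177 0.102; python3 -c "
from h import *
im,s=grab('wrist','w23')"
```

```text
t 35.9 [0.5308 0.1878 0.1766] [ 3.1414e+00 -1.6000e-03 -1.4672e+00] w 0.0199 F [ 0.2 -0.1 -2.5] q [ 0.69  0.23 -0.34  0.   -1.   -0.59]
[-0.0002 -0.0011 -0.0004] [ 8.000e-02 -6.000e-02 -8.991e+01]
```

View pics/w23.png

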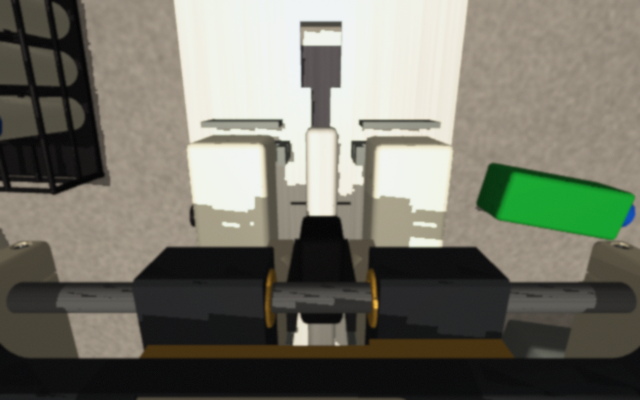

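The near ticks show at row 203, at the stem. Turning, with the small shift that keeps the stem in the slot's centre.

Call:
jog_arm(
  motion=[
    [[0, 0, 0, 0, 0, -7, 0.01], [0, -0.0002, 0, 0, 0, -14, 0.01], [0, -0.0003, 0, 0, 0, -21, 0.01], [0, -0.0004, 0, 0, 0, -28, 0.01], [0, -0.0005, 0, 0, 0, -35, 0.01], [0, -0.0006, 0, 0, 0, -42, 0.01], [0, -0.0006, 0, 0, 0, -45, 0.01]],
  ],
)

```text
t: 36.65
eef_pos: [0.5313, 0.1869, 0.1765]
ee_rot: [3.14, -0.001, -0.678]
force: [-1.0, -0.6, -3.2]
width: 0.0198
```

```bash
python3 d.py 0.5318 0.1881 0.177 0.102
```

```text
t 36.65 [0.5313 0.1869 0.1765] [ 3.140e+00 -9.000e-04 -6.779e-01] w 0.0198 F [-1.  -0.6 -3.2] q [ 0.69  0.24 -0.34  0.   -1.    0.21]
[-0.0004 -0.0013 -0.0005] [ 1.100e-01 -1.000e-02 -4.468e+01]
```

Call:
jog_arm(
  motion=[
    [[-0.0003, -0.001, 0, 0, 0, -7, 0.01], [-0.0004, -0.0013, 0, 0, 0, -14, 0.01], [-0.0004, -0.0013, 0, 0, 0, -21, 0.01], [-0.0004, -0.0013, 0, 0, 0, -28, 0.01], [-0.0004, -0.0013, 0, 0, 0, -35, 0.01], [-0.0004, -0.0013, 0, 0, 0, -42, 0.01], [-0.0004, -0.0013, 0, 0, 0, -44.7, 0.01], [-0.0004, -0.0013, 0, 0, 0, -44.7, 0.01]],
  ],
)

```text
t: 37.45
eef_pos: [0.5318, 0.1876, 0.1765]
ee_rot: [3.14, 0.001, 0.102]
force: [0.3, -0.6, -3.3]
width: 0.0198
```

```bash
python3 d.py 0.5318 0.1881 0.175 0.102; python3 -c "
from h import *
im,s=grab('wrist','w24')"
```

```text
t 37.45 [0.5318 0.1876 0.1765] [3.1397e+00 6.0000e-04 1.0230e-01] w 0.0198 F [ 0.3 -0.6 -3.3] q [ 0.69  0.24 -0.34  0.   -1.    0.99]
[ 0.     -0.0005  0.0015] [0.11 0.04 0.02]
```

View pics/w24.png

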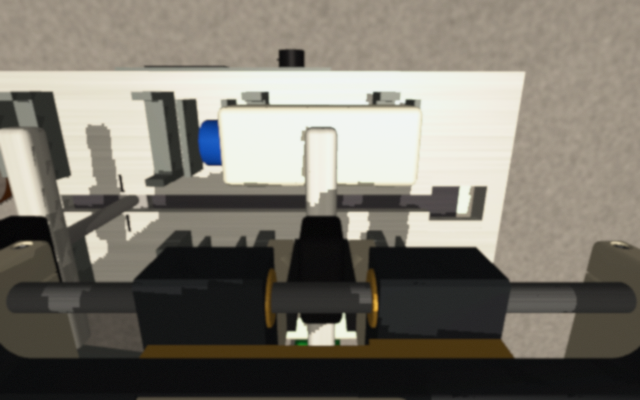

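The bar lies across the near pair over the bottle's middle. Setting down, releasing, backing off.

Call:
jog_arm(
  motion=[
    [[0, -0.0004, 0.0008, 0, 0, 0, 0.01], [0, -0.0004, 0.0015, 0, 0, 0, 0.01], [0, -0.0004, 0.0018, 0, 0, 0, 0.01], [0, -0.0004, 0.0018, 0, 0, 0, 0.01]],
  ],
)

```text
t: 37.9
eef_pos: [0.532, 0.188, 0.1754]
ee_rot: [3.14, -0.0, 0.1]
force: [-2.0, -1.7, 5.7]
width: 0.0198
```

Call:
jog_arm(
  motion=[
    [[0, 0, 0, 0, 0, 0, 0.04], [0, 0, 0, 0, 0, 0, 0.04], [0, 0, 0, 0, 0, 0, 0.04], [0, 0, 0, 0, 0, 0, 0.04], [0, 0, 0, 0, 0, 0, 0.04]],
  ],
)

```text
t: 38.4
eef_pos: [0.532, 0.1881, 0.1753]
ee_rot: [3.14, 0.0, 0.1]
force: [-0.0, -0.0, -0.3]
width: 0.0398
```

Call:
jog_arm(
  motion=[
    [[0, 0, -0.02, 0, 0, 0, 0.04], [0, 0, -0.05, 0, 0, 0, 0.04], [0, 0, -0.09, 0, 0, 0, 0.04], [0, 0, -0.13, 0, 0, 0, 0.04], [0, 0, -0.17, 0, 0, 0, 0.04], [0, 0, -0.17, 0, 0, 0, 0.04]],
  ],
)

```text
t: 39.0
eef_pos: [0.5341, 0.1891, 0.3517]
ee_rot: [-3.14, -0.009, 0.101]
force: [0.2, -0.2, -0.7]
width: 0.0398
```

```bash
python3 d.py 0.50 0.24 0.40 0.102;python3 -c "
from h import *
im,s=grab('wrist','w25')
for n,(a,b,c,d) in dict(side=(140,320,190,450),scene=(150,310,270,460)).items():
  im,s=grab(n,n+'25'); cv2.imwrite('pics/'+n+'25z.png',cv2.resize(im[a:b,c:d],None,fx=3,fy=3,interpolation=2))"
```

```text
t 39.0 [0.5341 0.1891 0.3517] [-3.14   -0.0093  0.1009] w 0.0398 F [ 0.2 -0.2 -0.7] q [ 0.69  0.12 -0.07  0.   -1.37  0.98]
[-0.0283 -0.0541 -0.0485] [-0.09 -0.53 -0.06]
```

View pics/w25.png

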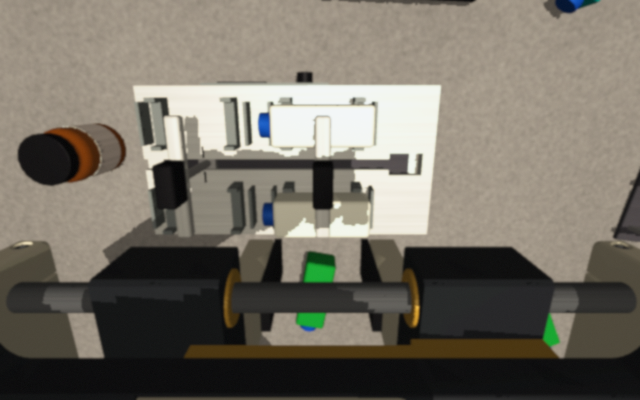

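View pics/side25z.png

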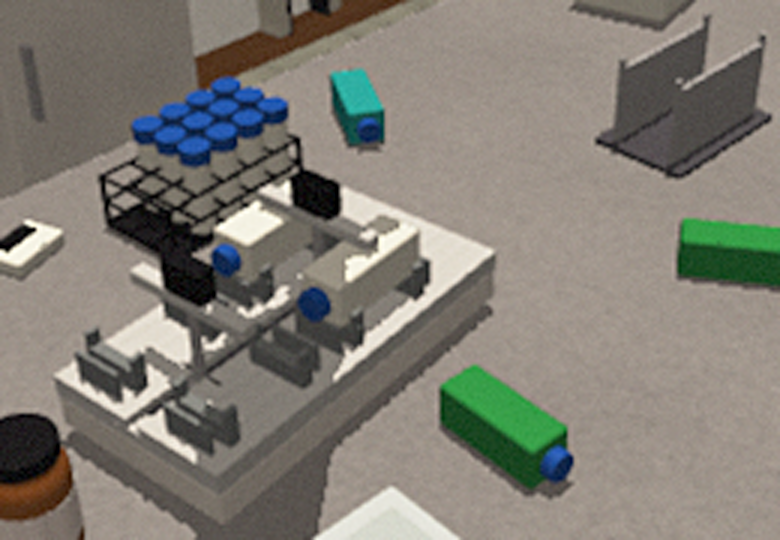

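View pics/scene25z.png

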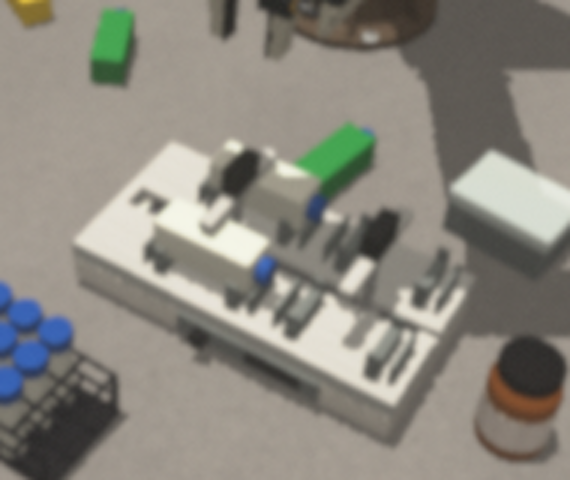

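Both studs stand across their pairs. I'll settle briefly and check against projected nominal poses.

Call:
jog_arm(
  motion=[
    [[0, 0, -0.04, 0, 0, 0, 0.04], [0, 0, -0.04, 0, 0, 0, 0.04], [0, 0, -0.04, 0, 0, 0, 0.04], [0, 0, -0.04, 0, 0, 0, 0.04], [0, 0, -0.04, 0, 0, 0, 0.04]],
  ],
)

```text
t: 39.65
eef_pos: [0.5313, 0.1883, 0.3835]
ee_rot: [3.139, 0.002, 0.1]
force: [0.3, -0.2, 0.1]
width: 0.0397
```

Run:
```python
from h import *
im,s=grab('wrist','w26'); e=ext('wrist',s); print(s['eef_pos'],s['qd'].round(3))
u=np.array([-.102,.9948,0]);x=np.array([.9948,.102,0]); near=np.array([.5308,.188,0]);far=np.array([.5155,.3373,0])
big=cv2.resize(im[50:290,90:440],None,fx=2.2,fy=2.2,interpolation=2)
def dot(P,c): 
    p=proj(e,P); cv2.circle(big,(int((p[0]-90)*2.2),int((p[1]-50)*2.2)),2,c,-1)
for st in (near,far):
    for a in(-.065,.065):
        for b in(-.008,.008): dot(st+x*a+u*b+[0,0,.148],(0,0,255))
    for a in(-.022,.022):
        for b in(-.01,.01): dot(st+x*a+u*b+[0,0,.18],(0,255,0))
for sg in(-1,1):
    for a in(-.055,.055):
        for b in(-.022,.022): dot(near+x*(sg*.052+b)+u*a+[0,0,.13],(255,0,255))
cv2.imwrite('pics/w26z.png',big)
```

```text
[0.53128052 0.18831017 0.38346823] [-0.    -0.002  0.006  0.003 -0.002 -0.   ]
```

View pics/w26z.png

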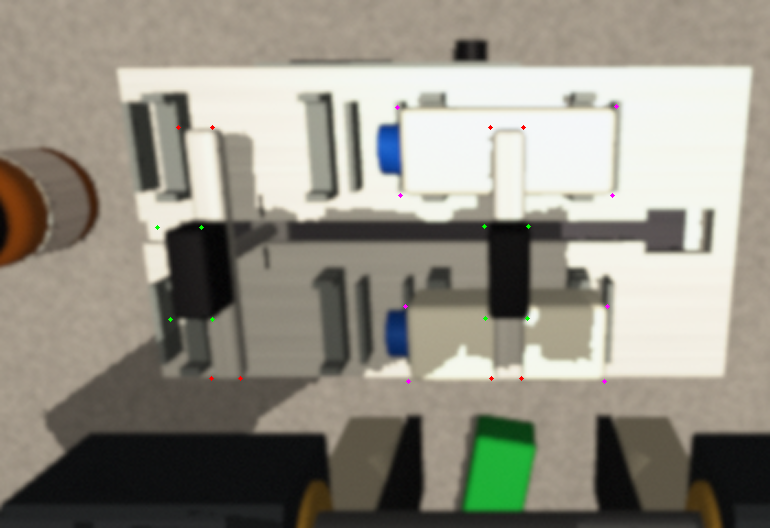

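The near stud and bottles match the predictions. The far bar is turned somewhat from its prediction: its top end is about right, but its lower end lies left of the dots. I'll measure it properly, now and just after release.

Run:
```python
from h import *
a=cv2.imread('pics/w26.png');b=cv2.imread('pics/w17.png')
A=cv2.resize(a[95:235,130:230],None,fx=4,fy=4,interpolation=2)
B=cv2.resize(b[105:260,270:390],None,fx=3.6,fy=3.6,interpolation=2)
h=max(A.shape[0],B.shape[0]);C=np.zeros((h,A.shape[1]+B.shape[1],3),np.uint8);C[:A.shape[0],:A.shape[1]]=A;C[:B.shape[0],A.shape[1]:]=B
cv2.imwrite('pics/cmp.png',C);print(A.shape,B.shape)
```

```text
(560, 400, 3) (558, 432, 3)
```

View pics/cmp.png

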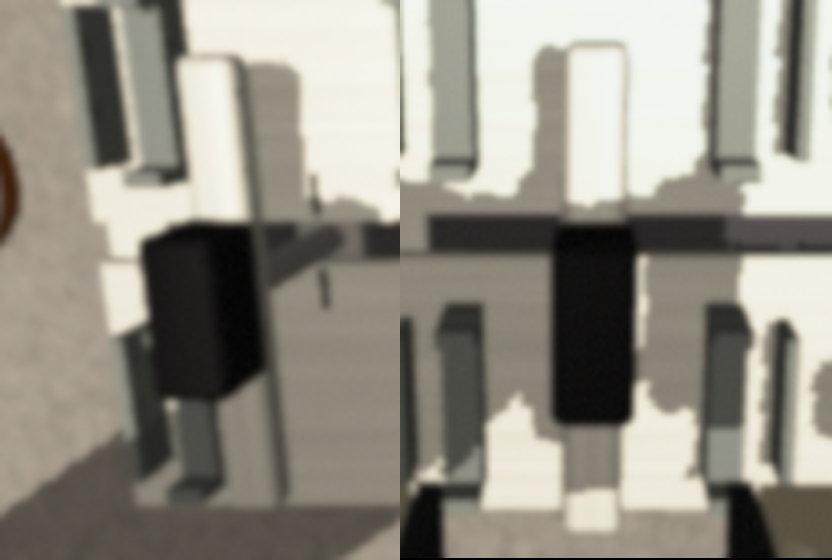

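The left crop shows that I took a rib for the bar's lower end. The bar really ends at crop (225–280,500), on the predicted dots. Numbers:

Run:
```python
from h import *
s=arm.get_state(); e=ext('wrist',s)
u=np.array([-.102,.9948]);x=np.array([.9948,.102])
f=lambda p:plane(e,(p[0]/4+130,p[1]/4+95),.148)[:2]
t=[f((180,57)),f((238,57))]; b=[f((222,502)),f((272,502))]
T=sum(t)/2;B=sum(b)/2;d=B-T;c=(T+B)/2-[.5155,.3373]
print('len',np.linalg.norm(d),'w',np.linalg.norm(t[1]-t[0]),'angle err',np.arctan2(d@u,d@x),'ctr err x,u',c@x,c@u)
g=lambda p:plane(e,(p[0]/2.2+90,p[1]/2.2+50),.148)[:2]
T=g((509,129));B=g((508,378));d=B-T;c=(T+B)/2-[.5308,.188]; print('near',np.linalg.norm(d),np.arctan2(d@u,d@x),c@x,c@u)
```

```text
len 0.12655106413902292 w 0.015405547232764171 angle err 3.107706880204725 ctr err x,u 0.0004432792356402121 -0.0011285491311446658
near 0.12887149541706341 3.1371861451932204 -0.0002153741886487625 -0.0008207116093475865
```

Both bars are within 0.04 rad of square and about 1 mm of their stations, and the robot is clear. Handing in.

```bash
python3 -c "
from station import arm
print(arm.job_done()); print(arm.get_state()['t'])"
```

```text
the job is handed in; nothing more can be done
None
the job is handed in; nothing more can be done
```

I seated both white bottles in the near pair of cradles, locked one clamp stud across the far pair and the other across the near pair, and handed the job in at about t = 40 s. No verdict is reported.

The last checks were made just before handing in:

| Item | Distance from its place | Angle from square |
|---|---|---|
| Far stud bar | about 1.2 mm from its station | about 0.034 rad |
| Near stud bar | about 0.9 mm from its station | about 0.004 rad |
| Both bottles | body corners within about 1–2 mm of the nominal seated pose | look level in all views (judged by eye) |

- **Uprightness:** I did not measure how upright the studs stand. Both came down on the channel floor at the expected height and look upright in the pictures.
- **Bystanders:** The rack, jar and tip box look unmoved in the pictures. The gripper was clear of everything, about 0.38 m up.
- **Disagreement, resolved:** At one point the far bar looked about 0.14 rad off. I had mistaken a rib for the bar's end, and a closer crop showed it was fine.
- **Bottle disturbance:** I saw no bottle knocked aside at any point.

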